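# Crack a walnut in the bench nutcracker without crushing the kernel

## Task

Stand the walnut on the seat between the jaws of the bench nutcracker, with its seam in line with the handles so that each jaw will bear on one half of the shell, and let go of it. Then squeeze the two handles together until you feel the shell resist and suddenly give, stop before the kernel is crushed, and let go so that the handles spring open again with the cracked nut still between the jaws. Leave the timer, the cup and the sauce pot where they are.

Things in the scene. Friction and masses are not known exactly. Their poses are not given: they have to be found in the camera images.
- walnut: Brown walnut on its flat 26 mm foot, 58 mm tall (z up), 38.5 to 46.5 mm thick along y (differs from nut to nut). Origin: centre of its underside. Seam ridge: a 14 mm wide rim in its x-z plane, 50 mm across; grip along x on the rim, 27 to 33 mm up. The -y half is fixed, 22 mm out from the seam; the +y half (16.5 to 24.5 mm) is the one that caves in. Either half may face either jaw. 0.25 kg.
- walnut_shell (a joint): How far (m) the +y half is pressed in. 0: whole. It resists with about 28 N at the nut (15 N at each handle grip) over the first 3 mm, then suddenly gives: it runs in by itself to about 0.005 and stays: cracked (over 0.004). Pressed on from there, the kernel resists only weakly (3 N at the grips at 0.008); beyond 0.0085 it is crushed.
- cracker: Bench nutcracker, fixed: wooden board 165 x 130 mm, 14 mm thick, upright hinge post (63 mm above the table) 85 mm from the seat along +x. Two steel handles, 200 mm long from the hinge, lie level and point along -x, past the edge of the board. Origin: on the table, under the seat; z up.
- nut_seat (a point): Centre of the seat, a small dark round mark on top of the board (14 mm above the table) midway between the jaws; axes of the cracker. Jaws: flat ridged plates facing each other along y, 42 mm long in x, reaching 27 to 55 mm above the table, 53 mm apart when open, parallel when about 42 mm apart.
- handle_left_grip (a point): Middle of the outer face of the black grip of the left (+y) handle, 41 mm above the table, 160 mm from the hinge. The grip is a bar 20 mm tall, 10 mm thick, 64 mm long, with only table below it. Open, this point and its right twin are 71 mm apart; they close 1.9 mm for every 1 mm of the jaws.
- handle_right_grip (a point): The same on the right (-y) handle.
- handle_left (a joint): Angle (rad) of the left handle: 0 open, grows as it closes, at most 0.155. A weak spring (about 1 to 1.2 N at the grip) opens it.
- handle_right (a joint): The same for the right handle; the two handles swing independently about the same post.
- timer: Twist timer, 62 mm round, 40 mm tall, loose; origin at its underside. Bystander.
- steel_cup_4: Steel portion cup, 60 mm round, 38 mm tall, loose; origin at its underside. Bystander.
- sauce_pot_4: Lidded portion pot, 53 mm round, 36 mm tall, loose; origin at its underside. Bystander.
There are look-alikes about, which are no part of the job. Leave any blue or purple look-alike of the walnut alone.

How it is judged (in metres and radians):
On the way, in this order (a step that is already met when the one before it is completed fails the run):
1. the whole nut stands on the seat between the jaws, seam in line with the handles, let go (horizontal distance between walnut and nut_seat below 0.015 m and z of walnut in the frame of nut_seat below 0.006 m and angle between walnut's own z axis and vertical below 0.2 rad and angle between the x axis of walnut and the x axis of cracker, either way round below 0.35 rad and contact force between the fingers and walnut below 0.1 N and value of joint walnut_shell below 0.003 m), for 0.2 s.
2. the shell gives under the jaws while the handles are squeezed (value of joint walnut_shell above 0.004 m and horizontal distance between walnut and nut_seat below 0.03 m and value of joint each of handle_left, handle_right above 0.01 rad and contact force between the fingers and walnut below 0.1 N), for 0.05 s.
At the end, for the whole second after the job is handed in: The shell half is pressed in between 4 and 8.5 mm (cracked, kernel whole), the nut is at rest on the board with its origin within 30 mm of the seat, both handles have been released and sprung open to less than 0.05 rad, and the bystanders are within 30 mm of where they stood (value of joint walnut_shell between 0.004 and 0.0085 m and horizontal distance between walnut and nut_seat below 0.03 m and z of walnut in the frame of nut_seat below 0.04 m and value of joint each of handle_left, handle_right below 0.05 rad and linear speed of walnut below 0.02 m/s); the robot touches nothing.
It fails at once if the kernel is crushed (shell half pressed in more than 8.5 mm) (value of joint walnut_shell above 0.0085 m).
It fails at once if the timer, the cup or the sauce pot is pushed away by more than 30 mm (distance of any of timer, steel_cup_4, sauce_pot_4 from where it was at the start of the episode above 0.03 m).
It also fails if it takes over 42 s, if anything falls off the work surface, if the arm or the gripper's body presses on something with over 40 N, if the wrist force passes 120 N, or if a joint passes its speed limit or range.

## Robot

A 6-joint arm with a two-finger parallel gripper is mounted at the origin on a cart in front of the work surface, level with it; the furniture and walls round the work are solid. World frame = base frame: x ahead of the robot, y to its left, z up, the work surface at z = 0. Lengths are in mm, angles in rad, forces in N, time in s.
With the tool pointing down it reaches from about 400 to 925 mm from the base axis. Payload 3.4 kg.
Tool frame: the origin (TCP) lies at the very end of the fingers, on their centre line; the grasp point (between the pads) lies 19 mm behind it; y points along the fingers, z is the direction in which the jaws open and shut, and the axes are right-handed (so a half turn about y gives the same grasp; the last joint's range is limited). The gripper opens to 85 mm and grips with 20 to 120 N. Pads are 22 mm wide; open, the fingers measure 114 mm over their backs; the gripper's body (76 mm by 85 mm) begins 54 mm behind the grasp point. The pads swing forward as they close: fully open they stand 13 mm farther back than shut.
Start: joints at [1.188, 0.307, 1.506, -0, 1.328, -0.073], TCP at [175.322, 547.625, 192.405] pointing down, gripper open.
Joint ranges: [-3.12, 3.12], [-1.05, 2.28], [0.14, 2.33], [-1.42, 4.57], [0.1, 2.73], [-2.68, 2.68]. Speed limits (rad/s): [2.57, 2.57, 3.14, 3.14, 3.14, 3.14].

## Interface

Orientations are given as a 3x3 rotation matrix whose columns are the frame's x, y, z axes.
In Python, from bench import arm, get_image, sign_off, spot_in, pinpoint gives the robot as it stands.
- The arm moves only by the tool step_arm, never from a script. Its argument "series" is a list that holds one entry, the list of rows, each a list of 5 numbers: the gripper's target within -1 to 1 (shut at 1, half-way at 0, fully open at -1), then the shift along the tool's x, y, z in mm, then the turn about the tool's y in rad. In form: [[[gripper, x, y, z, roll], ...]]. A call has 1 to 20 rows; each row shifts and turns the pose as measured when the row begins, along the tool's axes as they then stand; what a row does not reach is not made up. A row lasts 1/12 s, in which the tool goes at most 41.7 mm and 7.16 degrees, less where a joint would pass 70% of its speed; a pose out of reach is approached as far as the arm can. A call with a gripper value outside its range is refused whole. The fingers move at their own pace and stop on an object; the grip force is fixed at half the most. Time passes only in rows, so rows that do not move let the fingers close. It gives the time, the measured TCP pose, the force and the opening at its end, in the units of the state.
- arm.get_obs(): the state, without advancing time (a new reading comes with each control period).
- get_image(name): name is "scene" or "side" or "wrist"; returns a dict with "frame" (400x640x3 uint8, red, green, blue), "vertical_fov" (degrees; the focal length in pixels is half the picture's height over the tangent of half this angle, whatever the lens; pixels are square), "cx", "cy" (the principal point, pixels), "k1" (the pictures are not rectified: a ray, as slopes to the right and down, at radius r is drawn at 1 + k1 r^2 times it, then the intrinsics apply), "T" (4x4, takes a point from camera to world coordinates). Camera axes: x right, y up, looking along -z (the intrinsics and any distortion apply to the point x, -y, -z); pixel columns grow to the right and rows downward; lengths in mm; the calibration is good to about 2 mm. A picture is of the moment at which its call begins. There is no depth.
- sign_off(): hands the job in, once; it reports no verdict.
Trained networks look in a picture, given as the dict that the camera call returned (one of the last four; its "shot" number tells which), for a name from the list of things; names that differ only in an ending like _2 or _b are one class to them, and where a whole thing is asked for, a point or a joint stands for the part that bears it (a point fixed in the world has none). Each returns a list of dicts, best first, with "confidence" (0 to 1); they miss things now and then, are a little off and sometimes report something else, mostly with a low value. They report only what shows in the picture. A call takes as long as a camera call. They do not tell look-alikes from the thing itself.
- spot_in(picture, name): "bbox" ([left, top, right, bottom] in pixels, round what is visible of it).
- pinpoint(picture, name): "point" ([column, row] in pixels: a listed point, or the origin of a listed thing).
The state is a dict: "time": time; "qpos": joint angles; "joint_velocities": joint speeds; "joint_efforts": joint torques, N m; "eef_pos": TCP position; "tcp_rot": TCP orientation; "wrist_force": force on the tool from outside, world axes, zero at the start; "ft_torque": the same for the moment, N m; "opening": finger opening in mm.
Only numpy, scipy, OpenCV 4.12 (cv2) and the standard library are available. Lean on these libraries where they do the work, as an engineer would, in place of code of your own. Each camera call takes 0.05 s, during which the arm holds its last target.

## Working session

There is one attempt and no reset: what is moved stays moved. The work goes in short steps, Python scripts to look and compute and a tool call to move; the robot and the scene stay as the last step left them, time stands still between calls to the robot, and variables do not carry over. Pictures are saved under pics/ and viewed, and the job is handed in when it is done.

Besides the shell and the picture viewer there is one more tool, called by a JSON object that holds its "method" and its "body", one argument or row to a line. step_arm: Moves the arm, as the interface text tells. Its arguments: {"type":"object","properties":{"series":{"type":"array"}},"required":["series"]}

```bash
ls; mkdir -p pics
cat > h.py <<'E'
import numpy as np, cv2
from bench import arm,get_image,sign_off,spot_in,pinpoint
def K(p):
    H=p["frame"].shape[0]; f=H/2/np.tan(np.radians(p["vertical_fov"])/2)
    return f
def ray(p,uv):
    f=K(p); d=np.array([[(uv[0]-p["cx"])/f,(uv[1]-p["cy"])/f]])
    r=d[0].copy()
    for _ in range(20): r=d[0]/(1+p["k1"]*(r@r))
    T=np.array(p["T"]); v=T[:3,:3]@np.array([r[0],-r[1],-1.0]); return T[:3,3],v/np.linalg.norm(v)
def atz(p,uv,z):
    o,v=ray(p,uv); return o+v*(z-o[2])/v[2]
def proj(p,X):
    T=np.array(p["T"]); c=T[:3,:3].T@(np.array(X,float)-T[:3,3]); r=np.array([c[0],-c[1]])/-c[2]
    r=r*(1+p["k1"]*(r@r)); return r*K(p)+[p["cx"],p["cy"]]
def save(p,n,box=None,s=1):
    im=cv2.cvtColor(p["frame"],cv2.COLOR_RGB2BGR)
    if box: im=im[box[1]:box[3],box[0]:box[2]]
    if s!=1: im=cv2.resize(im,None,fx=s,fy=s,interpolation=cv2.INTER_CUBIC)
    cv2.imwrite("pics/"+n,im)
def tri(l):
    A=np.zeros((3,3));b=np.zeros(3)
    for p,uv in l:
        o,v=ray(p,uv);M=np.eye(3)-np.outer(v,v);A+=M;b+=M@o
    return np.linalg.solve(A,b)
E
cat > a.py <<'E'
from h import *
np.set_printoptions(precision=1,suppress=True)
for c in ["scene","side","wrist"]:
    p=get_image(c); save(p,c+"0.png"); print(c,p["vertical_fov"],p["k1"],np.array(p["T"])[:3,3])
    for n in ["walnut","cracker","nut_seat","handle_left_grip","handle_right_grip","timer","steel_cup_4","sauce_pot_4"]:
        print(n,[(np.round(d["point"]),round(d["confidence"],2), atz(p,d["point"],{"nut_seat":14,"handle_left_grip":41,"handle_right_grip":41}.get(n,0))) for d in pinpoint(p,n)])
print(arm.get_obs())
E
python3 a.py
```

```text
pics
scene 50.13278847524932 -0.08457853158096013 [ -72.6 -577.6 1029.9]
walnut [(array([397., 260.]), 0.71, array([ 540.4, -273.3,    0. ])), (array([356., 274.]), 0.7, array([ 424. , -221.3,    0. ])), (array([365., 241.]), 0.55, array([ 526.7, -167.8,    0. ])), (array([335., 232.]), 0.53, array([489.7, -81.4,   0. ])), (array([362., 215.]), 0.52, array([592.9, -97.1,   0. ]))]
cracker [(array([304., 181.]), 0.78, array([570.8, 134.9,   0. ]))]
nut_seat [(array([300., 179.]), 0.58, array([559.5, 138.9,  14. ])), (array([399., 223.]), 0.18, array([ 637.2, -204.1,   14. ]))]
handle_left_grip [(array([274., 179.]), 0.87, array([485.3, 181.7,  41. ]))]
handle_right_grip [(array([293., 192.]), 0.84, array([487.6,  94.4,  41. ]))]
timer [(array([399., 220.]), 0.75, array([ 657.4, -189.4,    0. ]))]
steel_cup_4 [(array([269., 146.]), 0.75, array([603.2, 342.6,   0. ])), (array([300., 179.]), 0.51, array([566.9, 147.4,   0. ]))]
sauce_pot_4 [(array([328., 291.]), 0.75, array([ 332.7, -201.3,    0. ]))]
side 53.49166795401594 -0.02168785978581093 [ 248.  -719.8  585.6]
walnut [(array([346.
[... 771 characters left out ...]
   0. ]))]
sauce_pot_4 [(array([265., 304.]), 0.75, array([ 335.8, -203.8,    0. ]))]
wrist 68.06246241598153 -0.020700146126865056 [ 95.4 572.5 375. ]
walnut []
cracker []
nut_seat []
handle_left_grip []
handle_right_grip []
timer []
steel_cup_4 []
sauce_pot_4 []
{'time': 1.35, 'qpos': array([ 1.2,  0.3,  1.5, -0. ,  1.3, -0.1]), 'joint_velocities': array([-0.,  0.,  0.,  0., -0., -0.]), 'joint_efforts': array([  0. , -45.7, -25.2,  -0. ,   0. ,  -0. ]), 'eef_pos': array([175.3, 547.6, 192.4]), 'tcp_rot': array([[ 1. ,  0. ,  0.3],
       [-0.3,  0. ,  1. ],
       [ 0. , -1. ,  0. ]]), 'wrist_force': array([-0.2, -1. ,  0. ]), 'ft_torque': array([0., 0., 0.]), 'opening': 85.48701949435447}
```

Run:
```python
import cv2
for n,b in [("scene0",(240,120,440,320)),("side0",(240,140,440,320))]:
    im=cv2.imread(f"pics/{n}.png")[b[1]:b[3],b[0]:b[2]]
    cv2.imwrite(f"pics/{n}c.png",cv2.resize(im,None,fx=3,fy=3,interpolation=cv2.INTER_CUBIC))
```

```text
(no output)
```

View pics/scene0c.png

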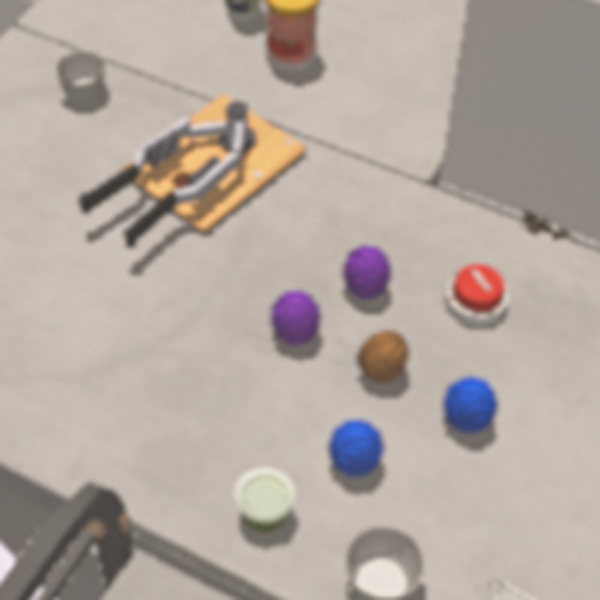

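View pics/side0c.png

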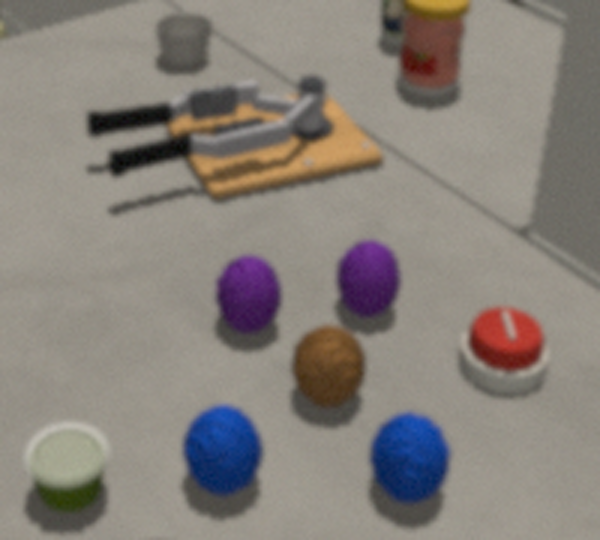

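View pics/scene0.png

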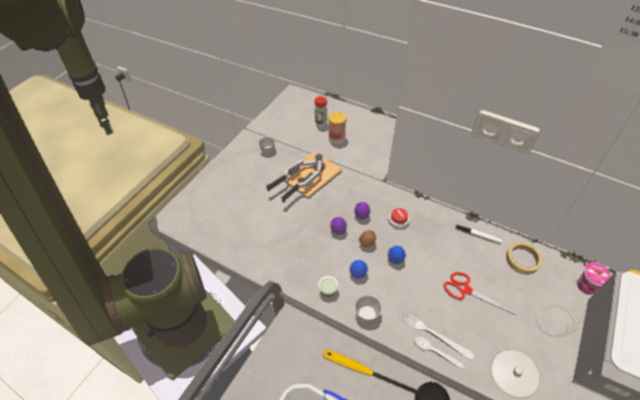

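```bash
cat >> h.py <<'E'
def plan(target,yaw_turn=0.0,n=None):
    o=arm.get_obs();R=np.array(o["tcp_rot"]);d=R.T@(np.array(target,float)-o["eef_pos"])
    print("tool delta",d.round(1),"dist",np.linalg.norm(d).round(1))
def axes():
    o=arm.get_obs();R=np.array(o["tcp_rot"]); print("t",o["time"],"pos",np.round(o["eef_pos"],1),"toolz yaw",np.arctan2(R[1,2],R[0,2]).round(4),"op",round(o["opening"],1),"F",np.round(o["wrist_force"],1)); print(R.round(4))
E
python3 - <<'E'
from h import *
axes()
plan((450,260,280))
a=get_image("scene");b=get_image("side")
for n in ["nut_seat","handle_left_grip","handle_right_grip","walnut"]:
    A=pinpoint(a,n);B=pinpoint(b,n)
    if n=="walnut":
        A=[x for x in A if np.hypot(x["point"][0]-365,x["point"][1]-241)<8];B=[x for x in B if np.hypot(x["point"][0]-346,x["point"][1]-271)<8]
    if A and B: print(n,tri([(a,A[0]["point"]),(b,B[0]["point"])]))
E
```

```text
t 1.35 pos [175.3 547.6 192.4] toolz yaw 1.2609 op 85.5 F [-0.2 -1.   0. ]
[[ 0.9524  0.      0.3049]
 [-0.3049  0.      0.9524]
 [ 0.     -1.      0.    ]]
tool delta [ 349.3  -87.6 -190.2] dist 407.2
nut_seat [549.93512145 122.31189742  27.50952652]
handle_left_grip [478.27767767 167.10564196  45.09261274]
handle_right_grip [488.16427168 113.21835127  27.9086183 ]
walnut [ 537.64194254 -152.12399737  -28.0842978 ]
```

{"method": "step_arm", "body": {
  "series": [
    [[-1,35,-9,-19,0],[-1,35,-9,-19,0],[-1,35,-9,-19,0],[-1,35,-9,-19,0],[-1,35,-9,-19,0],[-1,35,-9,-19,0],[-1,35,-9,-19,0],[-1,35,-9,-19,0],[-1,35,-9,-19,0],[-1,35,-9,-19,0]]
  ]
}}

```text
time: 2.68
eef_pos: [453.0, 259.4, 282.1]
tcp_rot: [[0.957, -0.002, 0.289], [-0.289, 0.002, 0.957], [-0.003, -1.0, 0.001]]
wrist_force: [0.4, 0.3, -0.3]
opening: 85.5
```

Run:
```python
from h import *
axes()
p=get_image("wrist");save(p,"w1.png");print(np.array(p["T"]).round(2))
for n in ["nut_seat","handle_left_grip","handle_right_grip","cracker"]:
  print(n,[(np.round(d["point"]),round(d["confidence"],2), atz(p,d["point"],{"nut_seat":14,"cracker":0}.get(n,41)).round(1)) for d in pinpoint(p,n)])
plan((520,-168,280))
```

```text
t 2.6833 pos [453.  259.4 282.1] toolz yaw 1.2773 op 85.5 F [ 0.4  0.3 -0.3]
[[ 0.9572 -0.0024  0.2893]
 [-0.2893  0.0018  0.9572]
 [-0.0028 -1.      0.0011]]
[[ 2.9000e-01 -9.1000e-01 -3.1000e-01  3.7310e+02]
 [ 9.6000e-01  2.8000e-01  9.0000e-02  2.8262e+02]
 [ 0.0000e+00 -3.2000e-01  9.5000e-01  4.6483e+02]
 [ 0.0000e+00  0.0000e+00  0.0000e+00  1.0000e+00]]
nut_seat [(array([263., 238.]), 0.57, array([555.1, 125.8,  14. ]))]
handle_left_grip [(array([266., 201.]), 0.92, array([488. , 160.5,  41. ]))]
handle_right_grip [(array([266., 233.]), 0.58, array([537.8, 143.5,  41. ])), (array([225., 213.]), 0.56, array([487.4,  94.8,  41. ])), (array([129., 318.]), 0.22, array([ 623.1, -148.6,   41. ]))]
cracker [(array([266., 234.]), 0.79, array([555.7, 128.6,   0. ]))]
tool delta [ 1.899e+02  1.000e-01 -3.905e+02] dist 434.3
```

View pics/w1.png

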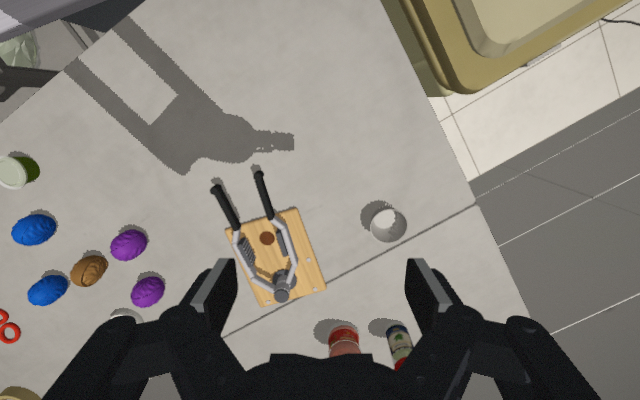

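{"method": "step_arm", "body": {
  "series": [
    [[-1,16,5,-35,0],[-1,16,5,-35,0],[-1,16,5,-35,0],[-1,16,5,-35,0],[-1,16,5,-35,0],[-1,16,5,-35,0],[-1,16,5,-35,0],[-1,16,5,-35,0],[-1,16,5,-35,0],[-1,16,5,-35,0],[-1,16,5,-35,0]]
  ]
}}

```text
time: 3.85
eef_pos: [508.2, -144.1, 216.7]
tcp_rot: [[0.969, -0.011, 0.245], [-0.245, 0.014, 0.969], [-0.014, -1.0, 0.011]]
wrist_force: [0.9, 1.2, 0.6]
opening: 85.2
```

Run:
```python
from h import *
axes()
p=get_image("wrist");save(p,"w2.png")
for n in ["walnut"]:
  print(n,[(np.round(d["point"]),round(d["confidence"],2), atz(p,d["point"],0).round(1)) for d in pinpoint(p,n)])
  print(n,[(np.round(d["bbox"]),round(d["confidence"],2)) for d in spot_in(p,n)])
u,v=map(int,proj(p,(522,-170,29)));print(u,v)
save(p,"w2c.png",(max(u-80,0),max(v-60,0),u+80,v+60),5)
```

```text
t 3.85 pos [ 508.2 -144.1  216.7] toolz yaw 1.3232 op 85.2 F [0.9 1.2 0.6]
[[ 0.9695 -0.0105  0.245 ]
 [-0.2449  0.014   0.9695]
 [-0.0136 -0.9998  0.011 ]]
walnut [(array([299., 182.]), 0.9, array([ 522.7, -177.8,    0. ])), (array([363., 210.]), 0.88, array([586.4, -99.6,   0. ])), (array([239., 207.]), 0.68, array([ 536.8, -270. ,    0. ])), (array([240., 122.]), 0.67, array([ 425.2, -230.5,    0. ])), (array([358., 149.]), 0.61, array([498.8, -88.4,   0. ]))]
walnut [(array([342., 130., 388., 172.]), 0.81), (array([217., 102., 260., 145.]), 0.74), (array([350., 202., 388., 238.]), 0.7), (array([214., 193., 255., 230.]), 0.66), (array([277., 167., 316., 206.]), 0.6)]
303 185
```

View pics/w2.png

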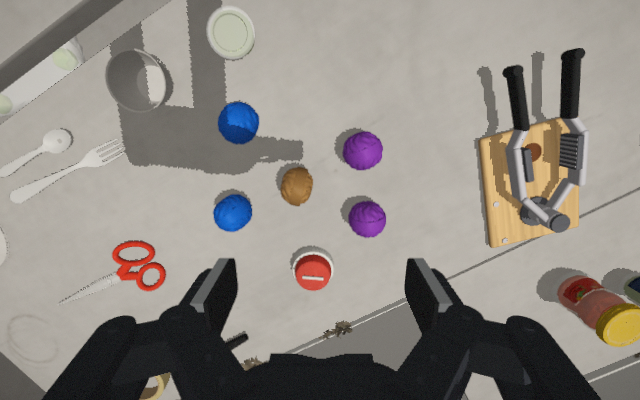

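View pics/w2c.png

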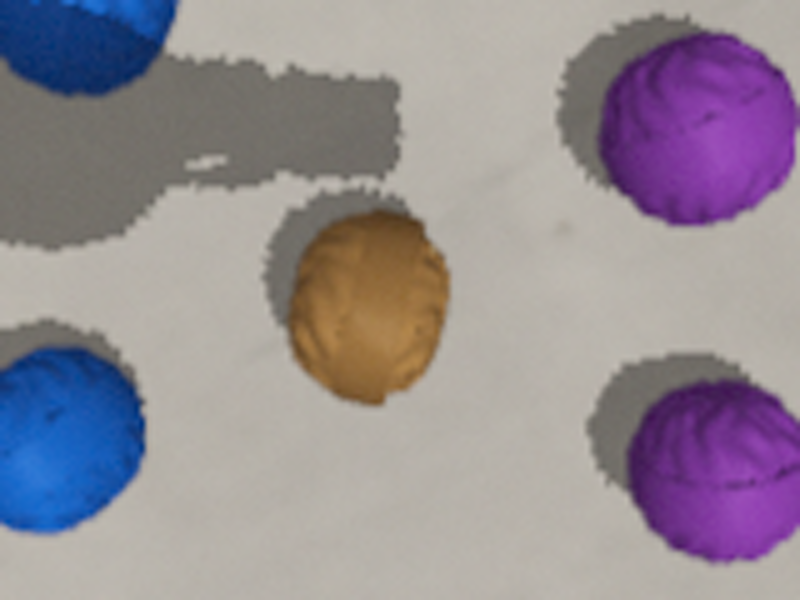

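{"method": "step_arm", "body": {
  "series": [
    [[-1,20,5,-26,0],[-1,0,5,0,0.12],[-1,0,5,0,0.12],[-1,0,5,0,0.12],[-1,0,5,0,0.12],[-1,0,5,0,0.12],[-1,0,5,0,0.12],[-1,0,5,0,0.12],[-1,0,5,0,0.12],[-1,0,5,0,0.12],[-1,0,5,0,0.12],[-1,0,5,0,0.12],[-1,0,5,0,0.12],[-1,0,5,0,0.12]]
  ]
}}

```text
time: 5.17
eef_pos: [518.0, -130.4, 143.6]
tcp_rot: [[-0.269, -0.019, 0.963], [-0.963, 0.031, -0.268], [-0.025, -0.999, -0.027]]
wrist_force: [-0.0, -0.9, 0.6]
opening: 85.5
```

Run:
```python
from h import *
axes()
p=get_image("wrist");save(p,"w3.png")
a=pinpoint(p,"walnut");b=spot_in(p,"walnut")
print([(np.round(d["point"]),round(d["confidence"],2), atz(p,d["point"],0).round(1)) for d in a])
print([(np.round(d["bbox"]),round(d["confidence"],2)) for d in b])
u,v=map(int,proj(p,(522,-174,29)));print(u,v)
save(p,"w3c.png",(max(u-80,0),max(v-60,0),u+80,v+60),5)
```

```text
t 5.1667 pos [ 518.  -130.4  143.6] toolz yaw -0.2714 op 85.5 F [-0.  -0.9  0.6]
[[-0.2687 -0.019   0.963 ]
 [-0.9629  0.0314 -0.268 ]
 [-0.0252 -0.9993 -0.0267]]
[(array([335., 213.]), 0.9, array([ 518.8, -173.6,    0. ])), (array([369., 278.]), 0.89, array([ 537.8, -269.4,    0. ])), (array([294., 144.]), 0.7, array([495.7, -83.9,   0. ])), (array([383., 133.]), 0.68, array([591.9, -97.5,   0. ])), (array([274., 269.]), 0.58, array([ 425.3, -226.4,    0. ]))]
[(array([362., 109., 411., 166.]), 0.93), (array([316., 206., 363., 245.]), 0.81), (array([350., 273., 394., 317.]), 0.81), (array([267., 124., 319., 175.]), 0.71), (array([428., 175., 489., 230.]), 0.68), (array([244., 260., 293., 306.]), 0.67)]
338 222
```

View pics/w3.png

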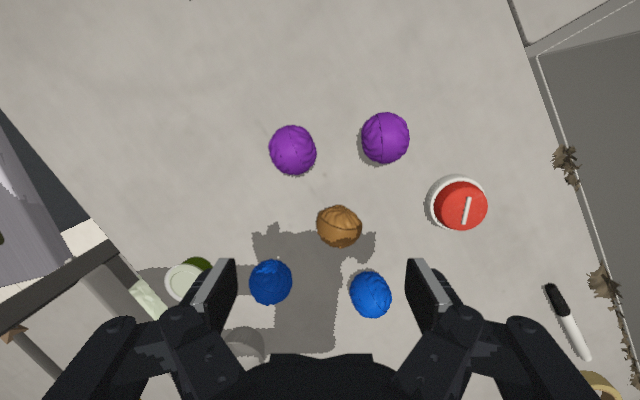

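View pics/w3c.png

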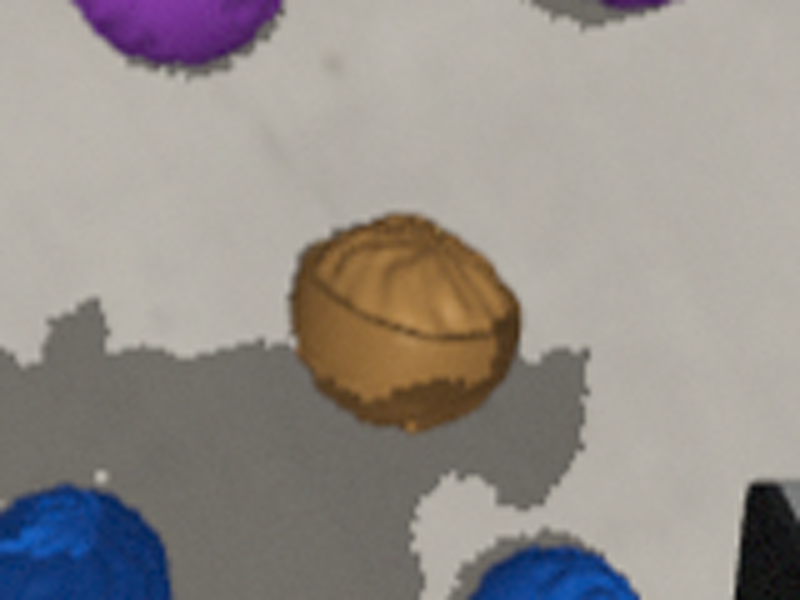

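{"method": "step_arm", "body": {
  "series": [
    [[-1,31,0,0,0.045],[-1,31,0,0,0.045],[-1,31,0,0,0.045],[-1,31,0,0,0.045],[-1,0,0,0,0]]
  ]
}}

```text
time: 5.73
eef_pos: [481.0, -244.6, 143.0]
tcp_rot: [[-0.404, -0.016, 0.915], [-0.915, 0.03, -0.403], [-0.021, -0.999, -0.027]]
wrist_force: [0.4, 0.0, 0.3]
opening: 85.1
```

Run:
```python
from h import *
axes()
p=get_image("wrist");save(p,"w4.png");import pickle;pickle.dump(p,open("w4.pkl","wb"))
a=pinpoint(p,"walnut");b=spot_in(p,"walnut")
print([(np.round(d["point"]),round(d["confidence"],2), atz(p,d["point"],0).round(1)) for d in a])
u,v=map(int,proj(p,(520,-174,29)));print(u,v,np.array(p["T"]).round(2))
save(p,"w4c.png",(max(u-60,0),max(v-50,0),u+60,v+50),6)
```

```text
t 5.7333 pos [ 481.  -244.6  143. ] toolz yaw -0.4154 op 85.1 F [0.4 0.  0.3]
[[-0.4039 -0.016   0.9146]
 [-0.9145  0.0304 -0.4034]
 [-0.0213 -0.9994 -0.027 ]]
[(array([276.,  30.]), 0.98, array([496.8, -86.7,   0. ])), (array([272., 183.]), 0.8, array([ 423. , -224.9,    0. ])), (array([378., 182.]), 0.56, array([ 535., -273.,    0.])), (array([458.,  67.]), 0.39, array([ 651.1, -192.5,    0. ]))]
332 103 [[ 9.1000e-01  3.8000e-01  1.5000e-01  5.1671e+02]
 [-4.0000e-01  8.7000e-01  2.7000e-01 -1.7452e+02]
 [-3.0000e-02 -3.0000e-01  9.5000e-01  3.2722e+02]
 [ 0.0000e+00  0.0000e+00  0.0000e+00  1.0000e+00]]
```

View pics/w4c.png

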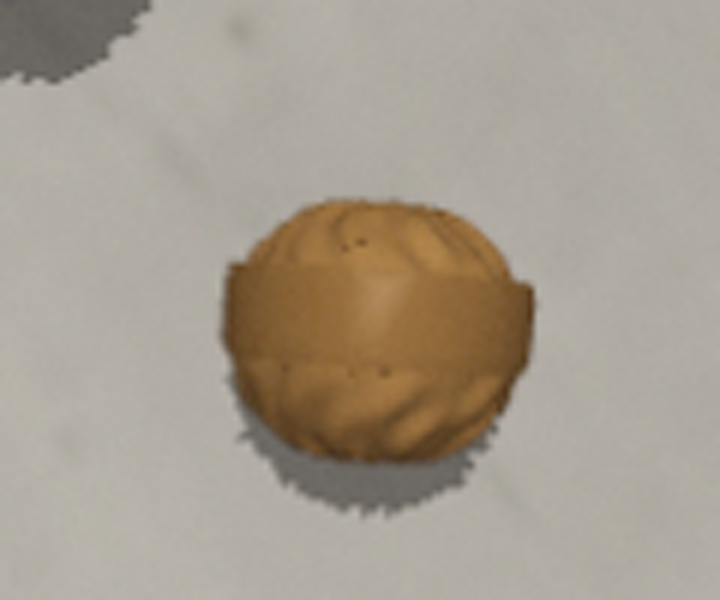

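Run:
```python
from h import *
import pickle;p=pickle.load(open("w4.pkl","rb"))
P=lambda x,y:atz(p,(272+x/6,53+y/6),29)
for l,r in [((231,263),(533,285)),((230,350),(525,375)),((227,308),(530,330)),((380,200),(380,463))]:
    a,b=P(*l),P(*r);d=b-a;print(a.round(1),b.round(1),"mid",((a+b)/2).round(1),"yaw",np.arctan2(d[1],d[0]).round(3),"len",np.linalg.norm(d).round(1))
plan((519,-174,143))
```

```text
[ 503.7 -159.7   29. ] [ 546.3 -182.2   29. ] mid [ 525.  -170.9   29. ] yaw -0.486 len 48.2
[ 498.1 -171.7   29. ] [ 540.1 -194.5   29. ] mid [ 519.1 -183.1   29. ] yaw -0.497 len 47.7
[ 500.3 -165.6   29. ] [ 543.4 -188.3   29. ] mid [ 521.8 -177.    29. ] yaw -0.485 len 48.7
[ 529.1 -160.6   29. ] [ 513.2 -197.9   29. ] mid [ 521.2 -179.2   29. ] yaw -1.973 len 40.5
tool delta [-75.4   1.6   7.2] dist 75.7
```

{"method": "step_arm", "body": {
  "series": [
    [[-1,-26,0,4,0.035],[-1,-26,0,4,0.035],[-1,-22,3,1,0],[-1,0,3,0,0]]
  ]
}}

```text
time: 6.22
eef_pos: [524.9, -170.3, 140.0]
tcp_rot: [[-0.46, -0.013, 0.888], [-0.887, 0.036, -0.46], [-0.026, -0.999, -0.028]]
wrist_force: [-0.4, 0.7, -0.2]
opening: 85.2
```

Run:
```python
from h import *
axes();plan((521.5,-176.5,9))
```

```text
t 6.2167 pos [ 524.9 -170.3  140. ] toolz yaw -0.4779 op 85.2 F [-0.4  0.7 -0.2]
[[-0.4604 -0.0128  0.8876]
 [-0.8873  0.0355 -0.4598]
 [-0.0256 -0.9993 -0.0277]]
tool delta [ 10.4 130.7   3.4] dist 131.2
```

{"method": "step_arm", "body": {
  "series": [
    [[-1,5,10,2,0],[-1,4,25,1,0],[-1,0,30,0,0],[-1,0,30,0,0],[-1,0,0,0,0]]
  ]
}}

```text
time: 6.63
eef_pos: [525.0, -173.1, 42.8]
tcp_rot: [[-0.444, -0.007, 0.896], [-0.896, 0.032, -0.444], [-0.025, -0.999, -0.021]]
wrist_force: [-0.9, 0.1, -0.5]
opening: 85.5
```

Run:
```python
from h import *
axes();plan((521.5,-176.5,9))
p=get_image("wrist");save(p,"w5.png")
```

```text
t 6.6333 pos [ 525.  -173.1   42.8] toolz yaw -0.4597 op 85.5 F [-0.9  0.1 -0.5]
[[-0.444  -0.0072  0.896 ]
 [-0.8957  0.0318 -0.4435]
 [-0.0253 -0.9995 -0.0206]]
tool delta [ 5.4 33.7 -0.9] dist 34.1
```

View pics/w5.png

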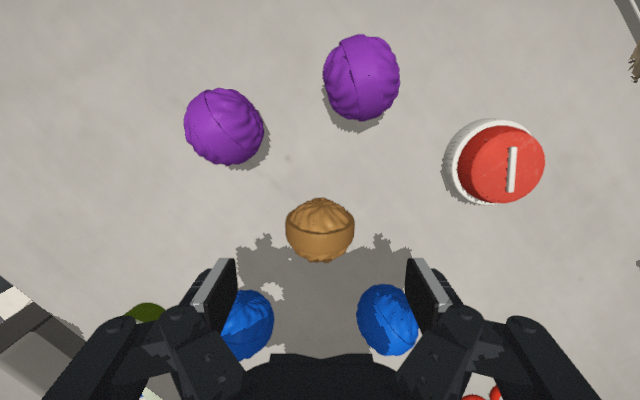

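{"method": "step_arm", "body": {
  "series": [
    [[-1,4,16,-1,0.02],[-1,2,14,0,0.01],[-1,0,3,0,0],[-1,0,0,0,0]]
  ]
}}

```text
time: 7.02
eef_pos: [525.4, -179.9, 15.3]
tcp_rot: [[-0.469, 0.001, 0.883], [-0.883, 0.028, -0.469], [-0.025, -1.0, -0.013]]
wrist_force: [0.9, -0.0, 0.6]
opening: 85.7
```

Run:
```python
from h import *
axes();plan((521.5,-176.5,9))
p=get_image("wrist");save(p,"w6.png")
```

```text
t 7.0167 pos [ 525.4 -179.9   15.3] toolz yaw -0.4879 op 85.7 F [ 0.9 -0.   0.6]
[[-4.689e-01  6.000e-04  8.833e-01]
 [-8.829e-01  2.790e-02 -4.687e-01]
 [-2.490e-02 -9.996e-01 -1.260e-02]]
tool delta [-1.   6.4 -4.9] dist 8.1
```

View pics/w6.png

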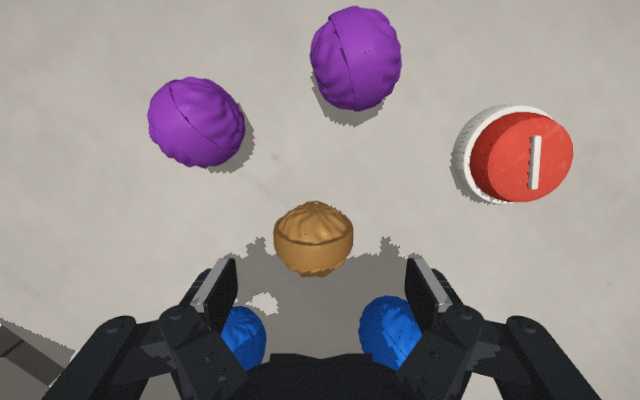

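Run:
```python
from h import *
p=get_image("wrist")
o=arm.get_obs();R=np.array(o["tcp_rot"]);t=np.array(o["eef_pos"])
for l in [(0,0,0),(0,-19,0),(11,-19,0),(-11,-19,0),(0,0,40),(0,-19,42),(0,-30,42)]: print(l,proj(p,t+R@np.array(l)).round())
print(proj(p,(521.5,-176.5,58)),proj(p,(521.5,-176.5,29)))
print([(d["point"],atz(p,d["point"],0).round(1)) for d in pinpoint(p,"walnut")])
```

```text
(0, 0, 0) [322. 228.]
(0, -19, 0) [322. 241.]
(11, -19, 0) [322. 257.]
(-11, -19, 0) [322. 224.]
(0, 0, 40) [382. 228.]
(0, -19, 42) [391. 241.]
(0, -30, 42) [395. 250.]
[310.71858738 256.84698294] [312.73618763 234.63871299]
[([384.2, 305.9], array([ 535.3, -268.6,    0. ])), ([349.6, 67.1], array([588.8, -98.3,   0. ])), ([237.3, 317.8], array([ 424.3, -223.9,    0. ])), ([215.1, 122.4], array([495.7, -86.6,   0. ]))]
```

{"method": "step_arm", "body": {
  "series": [
    [[-1,-1,6,-5,0],[-1,0,1,0,0],[1,0,0,0,0],[1,0,0,0,0],[1,0,0,0,0],[1,0,0,0,0],[1,0,0,0,0],[1,0,0,0,0],[1,0,0,0,0]]
  ]
}}

```text
time: 7.92
eef_pos: [525.9, -177.4, 20.7]
tcp_rot: [[-0.467, 0.013, 0.884], [-0.884, 0.023, -0.467], [-0.027, -1.0, 0.0]]
wrist_force: [-0.4, -0.4, 4.8]
opening: 0.7
```

Run:
```python
from h import *
axes()
p=get_image("wrist");save(p,"w7.png",(200,150,440,330),3)
```

```text
t 7.9167 pos [ 525.9 -177.4   20.7] toolz yaw -0.4865 op 0.7 F [-0.4 -0.4  4.8]
[[-4.673e-01  1.280e-02  8.840e-01]
 [-8.837e-01  2.320e-02 -4.675e-01]
 [-2.650e-02 -9.996e-01  4.000e-04]]
```

View pics/w7.png

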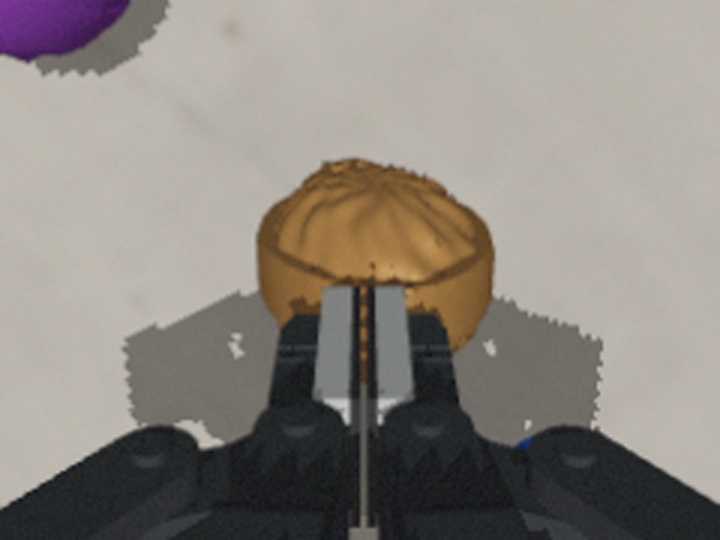

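Run:
```python
from h import *
p=get_image("side");u,v=map(int,proj(p,(521,-176,29)));print(u,v,proj(p,arm.get_obs()["eef_pos"]))
save(p,"s8.png",(u-80,v-80,u+80,v+60),4)
```

```text
348 261 [351.483513   264.36392133]
```

View pics/s8.png

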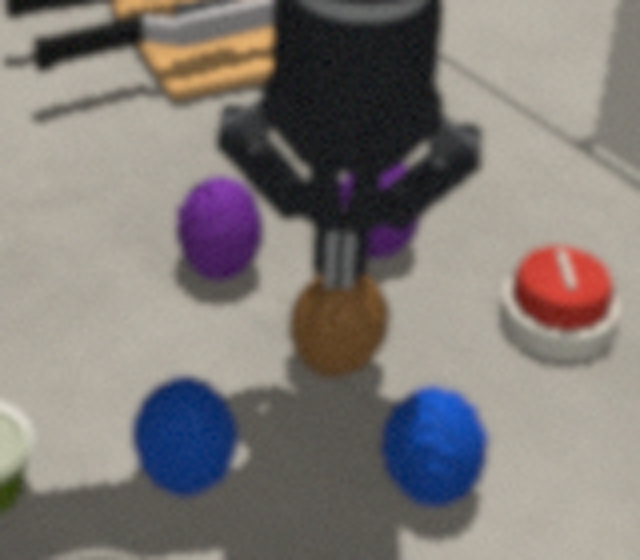

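Run:
```python
from h import *
a=get_image("side");b=get_image("scene")
o=arm.get_obs();R=np.array(o["tcp_rot"]);t=np.array(o["eef_pos"])
for l in [(0,0,0),(0,-37,0),(-11,-37,0),(11,-37,0)]:
    X=t+R@np.array(l);print(l,proj(a,X).round(1),proj(b,X).round(1))
u,v=map(int,proj(b,t));save(b,"sc8.png",(u-50,v-50,u+50,v+40),6)
print(u-50,v-50)
```

```text
(0, 0, 0) [351.8 264.4] [368.8 239.1]
(0, -37, 0) [352.7 251.1] [369.9 231.8]
(-11, -37, 0) [353.  247.4] [368.4 228.8]
(11, -37, 0) [352.4 254.9] [371.4 234.9]
318 189
```

View pics/sc8.png

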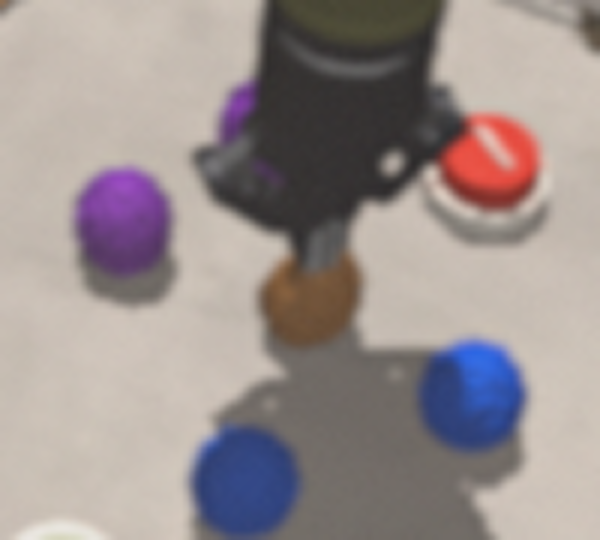

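{"method": "step_arm", "body": {
  "series": [
    [[1,0,-20,0,0],[1,0,-30,0,0],[-1,0,-30,0,0],[-1,0,0,0,0]]
  ]
}}

```text
time: 8.45
eef_pos: [526.7, -180.5, 104.5]
tcp_rot: [[-0.467, 0.016, 0.884], [-0.884, 0.021, -0.468], [-0.026, -1.0, 0.005]]
wrist_force: [1.2, -0.2, 0.8]
opening: 23.1
```

Run:
```python
from h import *
axes()
p=get_image("wrist");save(p,"w9.png")
print([(np.round(d["point"]),round(d["confidence"],2), atz(p,d["point"],0).round(1)) for d in pinpoint(p,"walnut")])
```

```text
t 8.45 pos [ 526.7 -180.5  104.5] toolz yaw -0.4865 op 23.1 F [ 1.2 -0.2  0.8]
[[-0.4673  0.0163  0.884 ]
 [-0.8837  0.0212 -0.4675]
 [-0.0264 -0.9996  0.0045]]
[(array([367., 258.]), 0.89, array([ 534.1, -274.2,    0. ])), (array([316., 186.]), 0.88, array([ 523.2, -177. ,    0. ])), (array([256., 263.]), 0.85, array([ 423.9, -222.6,    0. ])), (array([337.,  82.]), 0.83, array([586.9, -99.1,   0. ])), (array([247., 116.]), 0.65, array([497.6, -86.2,   0. ]))]
```

View pics/w9.png

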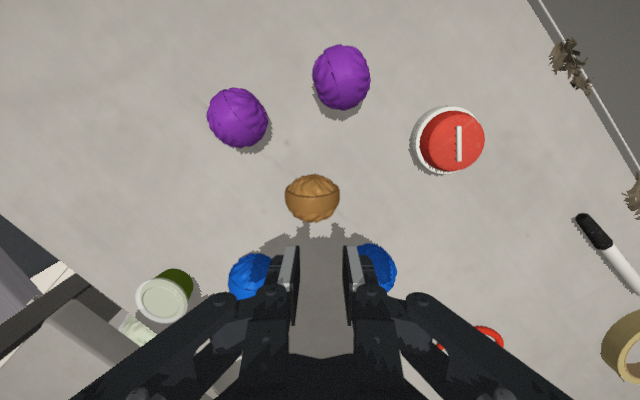

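Run:
```python
from h import *
plan((523,-176.5,104));plan((523,-176.5,-31))
```

```text
tool delta [-2.  -3.5 -2. ] dist 4.5
tool delta [  1.4 131.4  -1.7] dist 131.5
```

{"method": "step_arm", "body": {
  "series": [
    [[-1,-2,5,-3,0],[-1,0,5,-1,0],[-1,0,10,0,0],[-1,0,10,0,0],[-1,0,10,0,0],[-1,0,10,0,0],[-1,0,10,0,0],[-1,0,0,0,0]]
  ]
}}

```text
time: 9.22
eef_pos: [512.0, -168.9, 24.2]
tcp_rot: [[-0.468, -0.009, 0.884], [-0.884, 0.033, -0.467], [-0.024, -0.999, -0.023]]
wrist_force: [-1.0, -0.0, -0.2]
opening: 85.5
```

Run:
```python
from h import *
axes();plan((523,-176.5,-31))
p=get_image("wrist");save(p,"w10.png")
```

```text
t 9.2167 pos [ 512.  -168.9   24.2] toolz yaw -0.4861 op 85.5 F [-1.  -0.  -0.2]
[[-0.4676 -0.0092  0.8839]
 [-0.8836  0.0325 -0.4671]
 [-0.0244 -0.9994 -0.0234]]
tool delta [ 2.9 54.9 14.6] dist 56.9
```

View pics/w10.png

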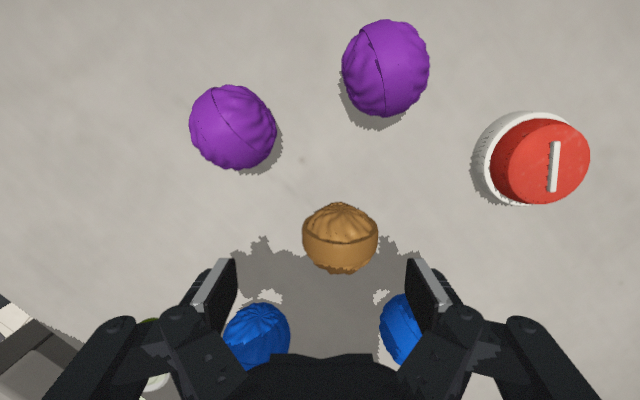

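{"method": "step_arm", "body": {
  "series": [
    [[-1,2,0,7,0],[-1,1,0,6,0],[-1,0,0,0,0]]
  ]
}}

```text
time: 9.52
eef_pos: [521.9, -177.8, 22.5]
tcp_rot: [[-0.467, -0.012, 0.884], [-0.884, 0.034, -0.467], [-0.024, -0.999, -0.027]]
wrist_force: [-0.6, 0.6, 0.3]
opening: 85.1
```

Run:
```python
from h import *
axes();plan((523,-176.5,-31))
```

```text
t 9.5167 pos [ 521.9 -177.8   22.5] toolz yaw -0.4856 op 85.1 F [-0.6  0.6  0.3]
[[-0.4671 -0.0125  0.8841]
 [-0.8839  0.0338 -0.4665]
 [-0.0241 -0.9994 -0.0268]]
tool delta [-0.3 53.5  1.8] dist 53.6
```

{"method": "step_arm", "body": {
  "series": [
    [[-1,0,18,1,0],[-1,0,18,0,0],[-1,0,12,0,0],[-1,0,0,0,0]]
  ]
}}

```text
time: 9.85
eef_pos: [528.3, -180.0, -23.7]
tcp_rot: [[-0.468, -0.002, 0.884], [-0.884, 0.029, -0.467], [-0.025, -1.0, -0.016]]
wrist_force: [-0.0, 0.7, -0.2]
opening: 85.4
```

Run:
```python
from h import *
axes();plan((523,-176.5,-31))
p=get_image("wrist");save(p,"w11.png")
```

```text
t 9.85 pos [ 528.3 -180.   -23.7] toolz yaw -0.4865 op 85.4 F [-0.   0.7 -0.2]
[[-0.4677 -0.0024  0.8839]
 [-0.8835  0.0293 -0.4675]
 [-0.0248 -0.9996 -0.0158]]
tool delta [-0.5  7.5 -6.2] dist 9.7
```

View pics/w11.png

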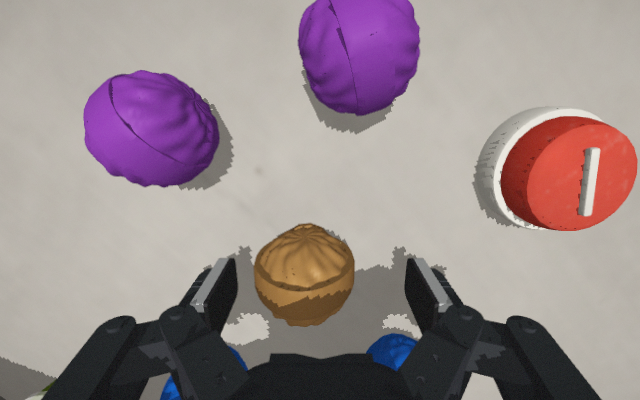

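{"method": "step_arm", "body": {
  "series": [
    [[-1,0,7,-4,0],[-1,0,1,-1,0],[-1,0,0,0,0]]
  ]
}}

```text
time: 10.15
eef_pos: [526.4, -178.7, -29.0]
tcp_rot: [[-0.468, 0.003, 0.884], [-0.883, 0.027, -0.468], [-0.025, -1.0, -0.01]]
wrist_force: [0.5, -0.0, 0.1]
opening: 85.6
```

Run:
```python
from h import *
axes();plan((523,-176.5,-31))
p=get_image("wrist");save(p,"w12.png")
```

```text
t 10.15 pos [ 526.4 -178.7  -29. ] toolz yaw -0.4868 op 85.6 F [ 0.5 -0.   0.1]
[[-0.4679  0.0029  0.8838]
 [-0.8834  0.0269 -0.4678]
 [-0.0251 -0.9996 -0.01  ]]
tool delta [-0.3  2.1 -4. ] dist 4.5
```

View pics/w12.png

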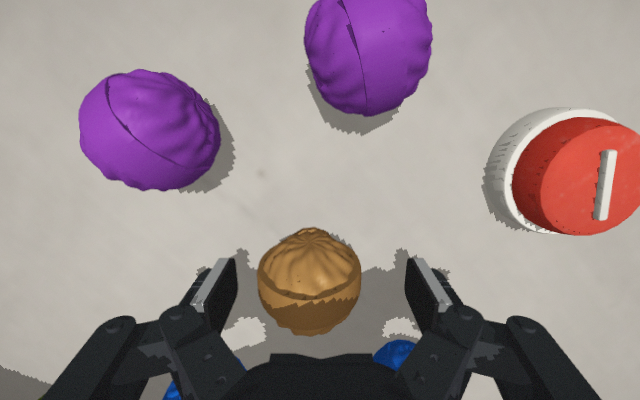

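{"method": "step_arm", "body": {
  "series": [
    [[-0.6,0,1,-4,0],[0,0,1,0,0],[1,0,0,0,0],[1,0,0,0,0],[1,0,0,0,0],[1,0,0,0,0],[1,0,0,0,0]]
  ]
}}

```text
time: 10.78
eef_pos: [522.4, -176.4, -29.0]
tcp_rot: [[-0.468, 0.004, 0.884], [-0.884, 0.026, -0.468], [-0.025, -1.0, -0.008]]
wrist_force: [0.0, 0.2, 1.0]
opening: 47.7
```

Run:
```python
from h import *
axes()
p=get_image("wrist");save(p,"w13.png")
```

```text
t 10.7833 pos [ 522.4 -176.4  -29. ] toolz yaw -0.4866 op 47.7 F [0.  0.2 1. ]
[[-0.4676  0.0044  0.8839]
 [-0.8836  0.0264 -0.4676]
 [-0.0254 -0.9996 -0.0085]]
```

View pics/w13.png

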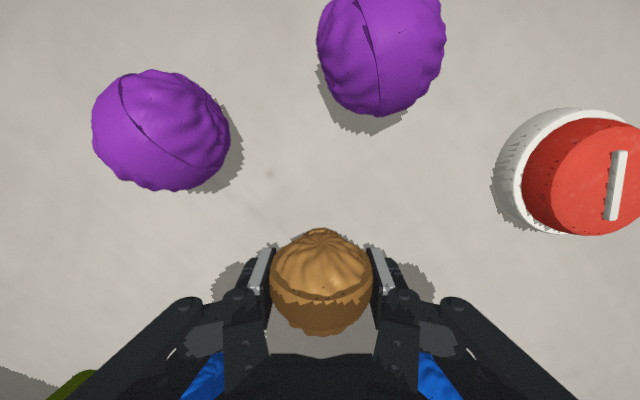

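{"method": "step_arm", "body": {
  "series": [
    [[1,0,-12,0,0],[1,0,-25,0,0],[1,0,-30,0,0],[1,0,-30,0,0],[1,-10,-15,-3,0],[1,-30,-5,-10,0],[1,-35,-5,-12,0],[1,-35,-5,-12,0],[1,-35,-5,-12,0],[1,-35,0,-12,0],[1,-25,0,-10,0],[1,0,0,0,-0.098],[1,0,0,0,-0.098],[1,0,0,0,-0.098],[1,0,0,0,-0.098],[1,0,0,0,-0.098],[1,0,0,0,0]]
  ]
}}

```text
time: 12.25
eef_pos: [553.8, 45.5, 108.9]
tcp_rot: [[0.025, -0.005, 1.0], [-0.999, 0.03, 0.025], [-0.03, -1.0, -0.004]]
wrist_force: [-0.3, 0.3, -2.4]
opening: 47.1
```

Run:
```python
from h import *
axes()
p=get_image("wrist");save(p,"w14.png");import pickle;pickle.dump(p,open("w14.pkl","wb"))
for n in ["nut_seat","handle_left_grip","handle_right_grip","cracker"]:
  print(n,[(np.round(d["point"]),round(d["confidence"],2), atz(p,d["point"],{"nut_seat":14,"cracker":0}.get(n,41)).round(1)) for d in pinpoint(p,n)])
```

```text
t 12.25 pos [553.8  45.5 108.9] toolz yaw 0.0251 op 47.1 F [-0.3  0.3 -2.4]
[[ 0.0249 -0.0046  0.9997]
 [-0.9992  0.0299  0.025 ]
 [-0.03   -0.9995 -0.0038]]
nut_seat [(array([322.,  96.]), 0.93, array([551.8, 134. ,  14. ]))]
handle_left_grip [(array([233.,  51.]), 0.9, array([481.6, 164.7,  41. ]))]
handle_right_grip [(array([241., 139.]), 0.96, array([484.3,  97. ,  41. ]))]
cracker [(array([325.,  97.]), 0.64, array([554. , 133.5,   0. ]))]
```

View pics/w14.png

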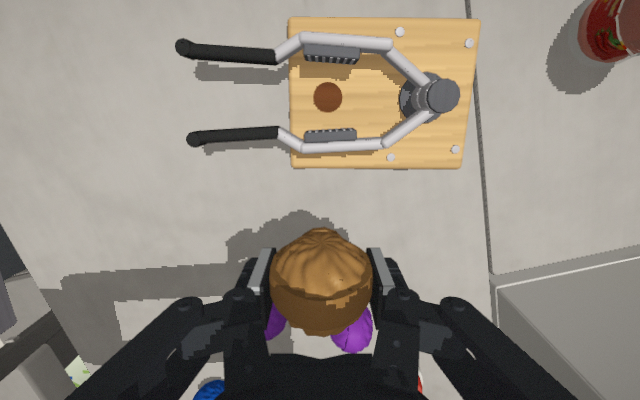

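Run:
```python
from h import *
import pickle;p=pickle.load(open("w14.pkl","rb"))
s=atz(p,(328,97),14);h=atz(p,(443,95),63);print("seat",s.round(1),"hinge",h.round(1),np.hypot(*(h-s)[:2]),"yaw",np.arctan2(*(h-s)[[1,0]]))
c=[atz(p,q,14) for q in [(290,18),(479,20),(463,168),(289,166)]];print(np.round(c,1))
for i in range(4):
    d=c[(i+1)%4]-c[i];print(np.linalg.norm(d).round(1),np.arctan2(d[1],d[0]).round(3))
for q in [(303,55),(358,58),(305,135),(356,133),(276,57),(277,132),(184,47),(192,138)]: print(q,atz(p,q,50).round(1))
plan((s[0],s[1],100))
```

```text
seat [556.9 133.   14. ] hinge [640.9 134.8  63. ] 83.99255182037076 yaw 0.022340844305621166
[[523.2 195.2  14. ]
 [682.  198.1  14. ]
 [688.4  71.9  14. ]
 [521.5  69.6  14. ]]
158.9 0.018
126.3 -1.52
166.9 -3.128
125.6 1.558
(303, 55) [536.5 161.2  50. ]
(358, 58) [578.  160.1  50. ]
(305, 135) [538.5 102.1  50. ]
(356, 133) [579.6 104.7  50. ]
(276, 57) [516.2 159.4  50. ]
(277, 132) [515.9 103.9  50. ]
(184, 47) [447.  165.1  50. ]
(192, 138) [446.4  97.7  50. ]
tool delta [-87.4  11.9   4.5] dist 88.4
```

{"method": "step_arm", "body": {
  "series": [
    [[1,-29,0,1,0],[1,-29,0,1,0],[1,-26,0,1,0],[1,0,10,0,0],[1,0,0,0,0]]
  ]
}}

```text
time: 12.92
eef_pos: [557.3, 130.1, 101.8]
tcp_rot: [[0.008, -0.001, 1.0], [-1.0, 0.029, 0.008], [-0.029, -1.0, -0.001]]
wrist_force: [-0.3, -0.3, -2.6]
opening: 47.5
```

Run:
```python
from h import *
axes();plan((557,132.5,40));plan((557,132.5,-15))
p=get_image("wrist");save(p,"w15.png");import pickle;pickle.dump(p,open("w15.pkl","wb"))
p=get_image("side");u,v=map(int,proj(p,(557,133,50)));save(p,"s15.png",(u-80,v-60,u+80,v+60),5)
```

```text
t 12.9167 pos [557.3 130.1 101.8] toolz yaw 0.0082 op 47.5 F [-0.3 -0.3 -2.6]
[[ 0.0082 -0.0013  1.    ]
 [-0.9995  0.0293  0.0082]
 [-0.0293 -0.9996 -0.0011]]
tool delta [-0.6 61.9 -0.2] dist 61.9
tool delta [  1.  116.9  -0.2] dist 116.9
```

View pics/w15.png

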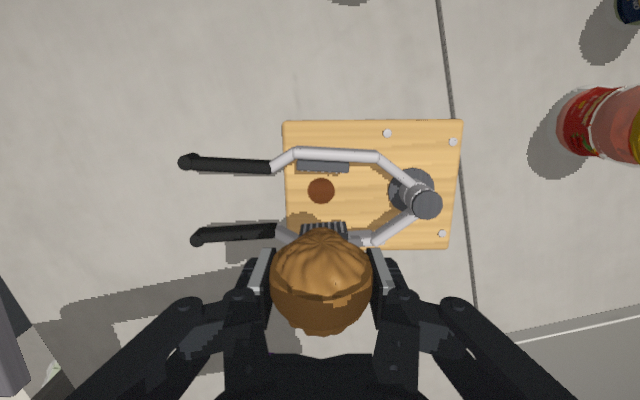

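View pics/s15.png

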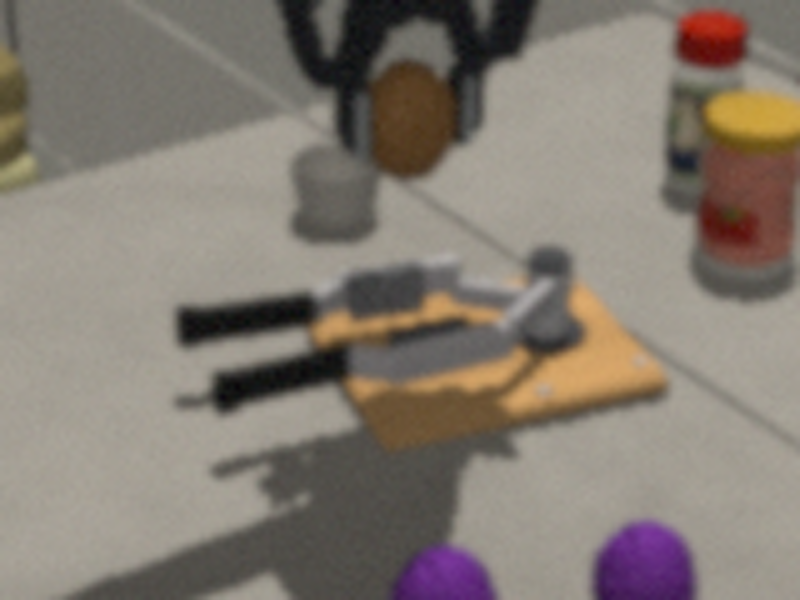

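Run:
```python
from h import *
import pickle;p=pickle.load(open("w15.pkl","rb"))
s=atz(p,(321,190),14);h=atz(p,(427,204),63);print("seat",s.round(1),"hinge",h.round(1),np.arctan2(*(h-s)[[1,0]]))
print([atz(p,q,48).round(1) for q in [(297,164),(349,169),(301,228),(347,230)]])
```

```text
seat [556.5 133.   14. ] hinge [640.9 135.5  63. ] 0.029213421745932062
[array([536.8, 164.1,  48. ]), array([579.2, 160.2,  48. ]), array([539.3, 107.9,  48. ]), array([579.4, 106.3,  48. ])]
```

{"method": "step_arm", "body": {
  "series": [
    [[1,0,15,0,0],[1,0,25,0,0],[1,0,18,0,0],[1,0,0,0,0]]
  ]
}}

```text
time: 13.35
eef_pos: [562.4, 127.6, 46.9]
tcp_rot: [[0.002, 0.009, 1.0], [-1.0, 0.029, 0.002], [-0.029, -1.0, 0.009]]
wrist_force: [0.4, -0.1, -3.2]
opening: 47.5
```

Run:
```python
from h import *
axes();plan((557,132.5,-15))
p=get_image("wrist");save(p,"w16.png")
```

```text
t 13.35 pos [562.4 127.6  46.9] toolz yaw 0.0022 op 47.5 F [ 0.4 -0.1 -3.2]
[[ 0.0025  0.0089  1.    ]
 [-0.9996  0.0292  0.0022]
 [-0.0292 -0.9995  0.009 ]]
tool delta [-3.1 62.  -5.9] dist 62.4
```

View pics/w16.png

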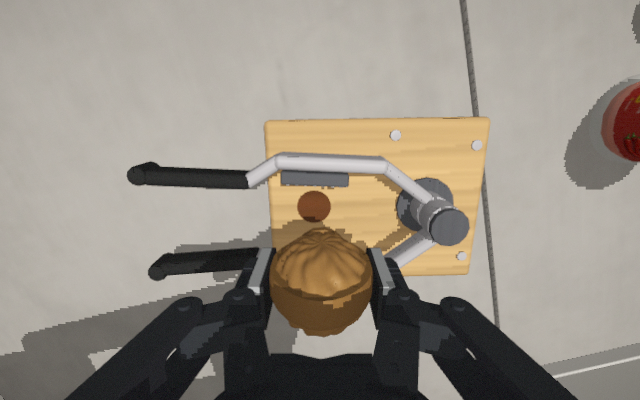

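{"method": "step_arm", "body": {
  "series": [
    [[1,-3,0,-4,-0.02],[1,-2,0,-2,0],[1,0,0,0,0]]
  ]
}}

```text
time: 13.65
eef_pos: [558.6, 131.2, 50.9]
tcp_rot: [[0.021, 0.013, 1.0], [-0.999, 0.029, 0.021], [-0.029, -0.999, 0.014]]
wrist_force: [0.3, -0.1, -2.6]
opening: 47.4
```

Run:
```python
from h import *
axes();plan((557,133,15));plan((557,133,-15))
```

```text
t 13.65 pos [558.6 131.2  50.9] toolz yaw 0.021 op 47.4 F [ 0.3 -0.1 -2.6]
[[ 0.0214  0.0134  0.9997]
 [-0.9993  0.0294  0.021 ]
 [-0.0291 -0.9995  0.014 ]]
tool delta [-0.8 35.9 -2. ] dist 36.0
tool delta [ 0.1 65.9 -2.4] dist 66.0
```

{"method": "step_arm", "body": {
  "series": [
    [[1,-1,12,-1,0],[1,0,12,-1,0],[1,0,11,-1,0],[1,0,0,0,0]]
  ]
}}

```text
time: 13.98
eef_pos: [560.6, 133.9, 21.3]
tcp_rot: [[0.022, 0.025, 0.999], [-0.999, 0.031, 0.021], [-0.03, -0.999, 0.026]]
wrist_force: [0.6, -0.3, -2.2]
opening: 47.2
```

Run:
```python
from h import *
axes();plan((557,133,-15))
p=get_image("wrist");save(p,"w17.png")
p=get_image("side");u,v=map(int,proj(p,(557,133,50)));save(p,"s17.png",(u-80,v-60,u+80,v+60),5)
```

```text
t 13.9833 pos [560.6 133.9  21.3] toolz yaw 0.0213 op 47.2 F [ 0.6 -0.3 -2.2]
[[ 0.0221  0.0255  0.9994]
 [-0.9993  0.0309  0.0213]
 [-0.0304 -0.9992  0.0261]]
tool delta [ 1.9 36.1 -4.5] dist 36.5
```

View pics/w17.png

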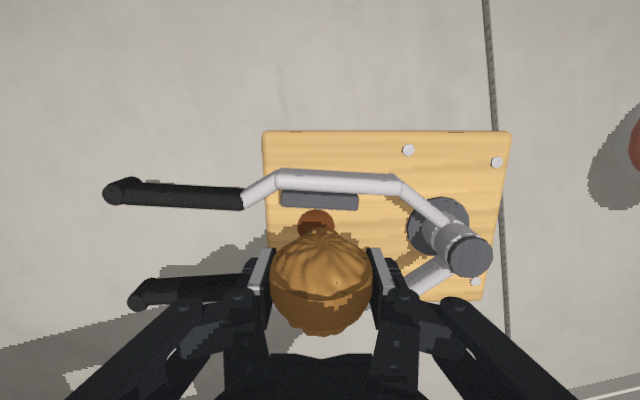

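View pics/s17.png

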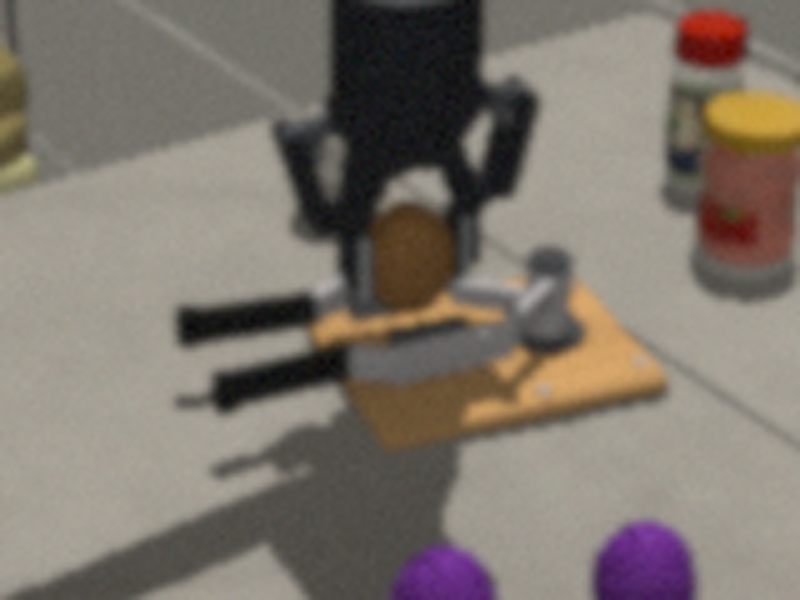

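{"method": "step_arm", "body": {
  "series": [
    [[1,0,12,-2,0],[1,0,12,-2,0],[1,0,5,-2,0],[1,0,0,0,0]]
  ]
}}

```text
time: 14.42
eef_pos: [562.2, 135.7, -1.6]
tcp_rot: [[0.023, 0.039, 0.999], [-0.999, 0.033, 0.021], [-0.032, -0.999, 0.04]]
wrist_force: [-0.7, -0.1, -2.3]
opening: 47.4
```

Run:
```python
from h import *
axes();plan((557,133,-15))
p=get_image("wrist");save(p,"w18.png")
p=get_image("side");u,v=map(int,proj(p,(557,133,50)));save(p,"s18.png",(u-80,v-60,u+80,v+60),5)
```

```text
t 14.4167 pos [562.2 135.7  -1.6] toolz yaw 0.0213 op 47.4 F [-0.7 -0.1 -2.3]
[[ 0.0226  0.0392  0.999 ]
 [-0.9992  0.0328  0.0213]
 [-0.032  -0.9987  0.0399]]
tool delta [ 3.  13.1 -5.8] dist 14.7
```

View pics/w18.png

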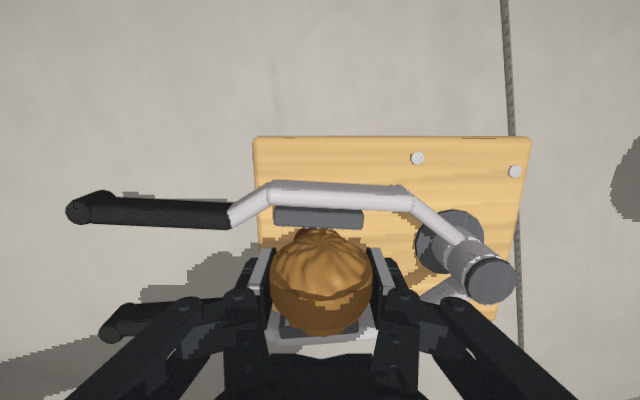

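View pics/s18.png

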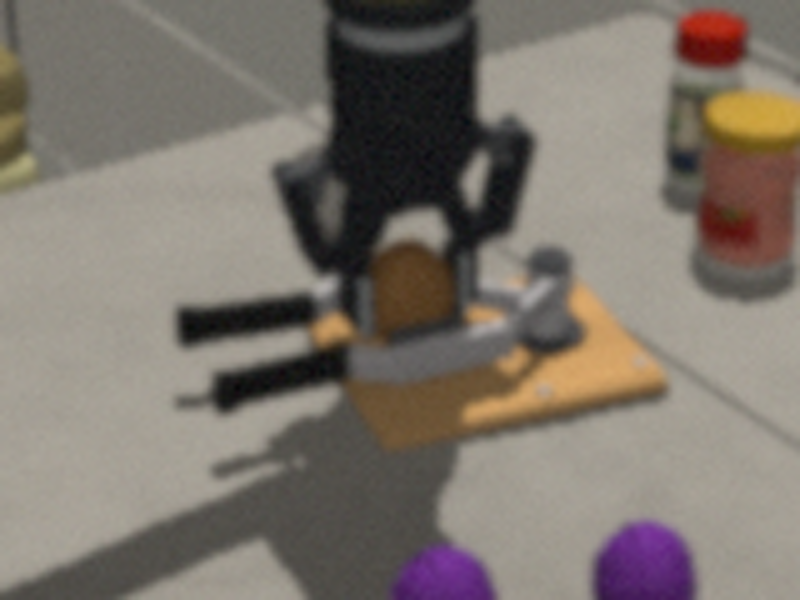

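{"method": "step_arm", "body": {
  "series": [
    [[1,1,4,-4,0],[1,1,4,-1,0],[1,0,3,0,0],[1,0,0,0,0]]
  ]
}}

```text
time: 14.85
eef_pos: [560.6, 134.1, -10.4]
tcp_rot: [[0.023, 0.046, 0.999], [-0.999, 0.034, 0.021], [-0.033, -0.998, 0.047]]
wrist_force: [-0.0, -0.2, -2.0]
opening: 47.5
```

Run:
```python
from h import *
axes();o=arm.get_obs();print(np.array(o["eef_pos"])+np.array(o["tcp_rot"])@[0,-42,0])
p=get_image("wrist");save(p,"w19.png")
```

```text
t 14.85 pos [560.6 134.1 -10.4] toolz yaw 0.0213 op 47.5 F [-0.  -0.2 -2. ]
[[ 0.0228  0.0459  0.9987]
 [-0.9992  0.0337  0.0212]
 [-0.0327 -0.9984  0.0466]]
[558.71254652 132.67544124  31.49700915]
```

View pics/w19.png

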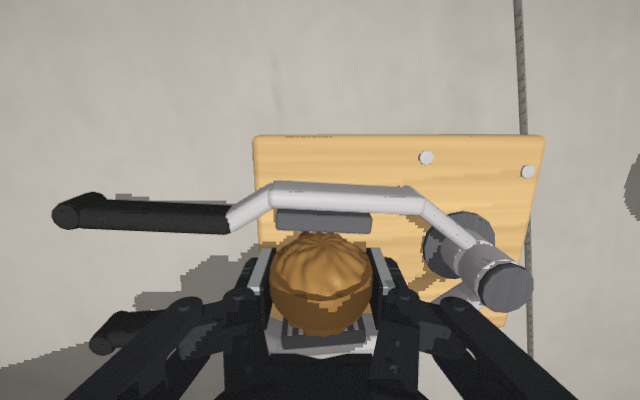

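{"method": "step_arm", "body": {
  "series": [
    [[1,0,3,-2,0],[1,0,2,-1,0],[1,0,0,0,0]]
  ]
}}

```text
time: 15.15
eef_pos: [559.1, 134.4, -14.3]
tcp_rot: [[0.023, 0.049, 0.999], [-0.999, 0.034, 0.021], [-0.033, -0.998, 0.049]]
wrist_force: [-0.5, -0.9, -0.9]
opening: 47.3
```

Run:
```python
from h import *
axes();o=arm.get_obs();print(np.array(o["eef_pos"])+np.array(o["tcp_rot"])@[0,-42,0])
```

```text
t 15.15 pos [559.1 134.4 -14.3] toolz yaw 0.0211 op 47.3 F [-0.5 -0.9 -0.9]
[[ 0.0228  0.0486  0.9986]
 [-0.9992  0.0342  0.0211]
 [-0.0331 -0.9982  0.0493]]
[557.05152563 132.96440331  27.60564532]
```

{"method": "step_arm", "body": {
  "series": [
    [[1,0,1,0,0],[-0.4,0,0,0,0],[-0.4,0,0,0,0],[-0.4,0,0,0,0],[-0.4,0,0,0,0]]
  ]
}}

```text
time: 15.57
eef_pos: [560.5, 134.8, -13.8]
tcp_rot: [[0.023, 0.052, 0.998], [-0.999, 0.035, 0.021], [-0.034, -0.998, 0.053]]
wrist_force: [0.0, -0.2, 0.3]
opening: 59.7
```

Run:
```python
from h import *
axes()
p=get_image("wrist");save(p,"w20.png")
```

```text
t 15.5667 pos [560.5 134.8 -13.8] toolz yaw 0.0212 op 59.7 F [ 0.  -0.2  0.3]
[[ 0.0229  0.052   0.9984]
 [-0.9992  0.0348  0.0211]
 [-0.0337 -0.998   0.0528]]
```

View pics/w20.png

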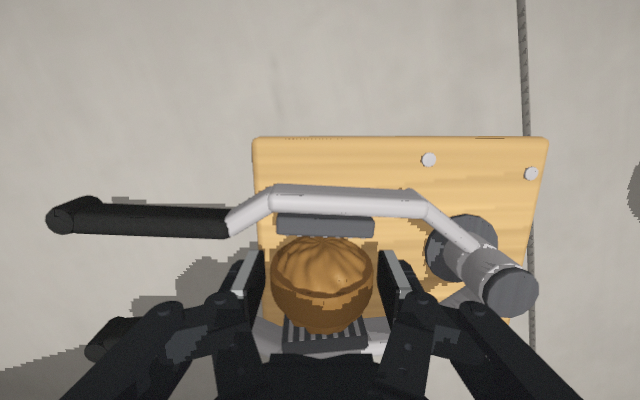

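{"method": "step_arm", "body": {
  "series": [
    [[-0.4,0,-8,0,0],[-0.4,0,-10,0,0],[-0.4,0,0,0,0]]
  ]
}}

```text
time: 15.87
eef_pos: [559.2, 134.1, 5.0]
tcp_rot: [[0.023, 0.051, 0.998], [-0.999, 0.035, 0.021], [-0.034, -0.998, 0.051]]
wrist_force: [1.0, -0.5, -0.1]
opening: 60.1
```

Run:
```python
from h import *
axes()
p=get_image("wrist");save(p,"w21.png")
```

```text
t 15.8667 pos [559.2 134.1   5. ] toolz yaw 0.0212 op 60.1 F [ 1.  -0.5 -0.1]
[[ 0.0229  0.0505  0.9985]
 [-0.9992  0.0346  0.0211]
 [-0.0335 -0.9981  0.0513]]
```

View pics/w21.png

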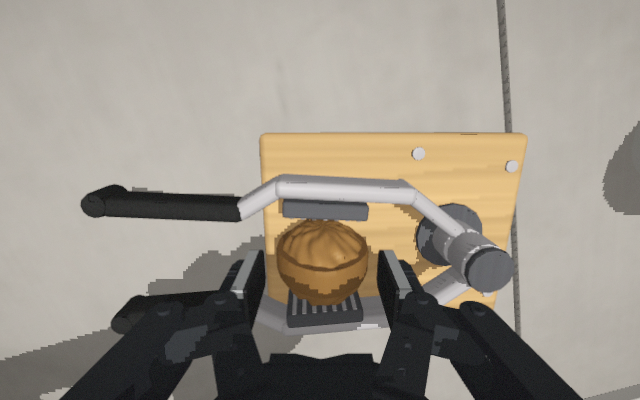

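{"method": "step_arm", "body": {
  "series": [
    [[-0.4,0,-20,0,0],[-0.4,0,-30,0,0],[-0.4,0,-30,0,0],[-1,0,-25,-10,0],[-1,0,0,-20,0],[-1,0,0,-20,0],[-1,0,0,-20,0],[-1,0,0,-5,0.1],[-1,0,0,0,0.12],[-1,0,0,0,0.12],[-1,0,0,0,0.12],[-1,0,0,0,0.12],[-1,0,0,0,0.12],[-1,0,0,0,0.12],[-1,0,0,0,0.12],[-1,0,0,0,0.12],[-1,0,0,0,0.12],[-1,0,0,0,0.12],[-1,0,0,0,0.12],[-1,0,0,0,0.12]]
  ]
}}

```text
time: 17.58
eef_pos: [473.7, 128.1, 115.4]
tcp_rot: [[-0.998, 0.058, -0.009], [0.011, 0.036, -0.999], [-0.058, -0.998, -0.036]]
wrist_force: [-0.1, -0.0, -0.6]
opening: 85.3
```

Run:
```python
from h import *
axes();plan((481,132,60))
p=get_image("wrist");save(p,"w22.png");import pickle;pickle.dump(p,open("w22.pkl","wb"))
for n in ["walnut","handle_left_grip","handle_right_grip"]:
  print(n,[(np.round(d["point"]),round(d["confidence"],2), atz(p,d["point"],{"walnut":14}.get(n,41)).round(1)) for d in pinpoint(p,n)])
```

```text
t 17.5833 pos [473.7 128.1 115.4] toolz yaw -1.5794 op 85.3 F [-0.1 -0.  -0.6]
[[-0.9983  0.0583 -0.0086]
 [ 0.0107  0.0358 -0.9993]
 [-0.058  -0.9977 -0.0363]]
tool delta [-4.  55.9 -1.9] dist 56.0
walnut [(array([535., 167.]), 0.92, array([498.7, -76.4,  14. ])), (array([566.,  73.]), 0.9, array([583.3, -88.8,  14. ])), (array([316., 107.]), 0.73, array([555.5, 134.9,  14. ]))]
handle_left_grip [(array([277., 193.]), 0.8, array([479.4, 170.6,  41. ]))]
handle_right_grip [(array([360., 187.]), 0.67, array([485.1,  94.9,  41. ]))]
```

View pics/w22.png

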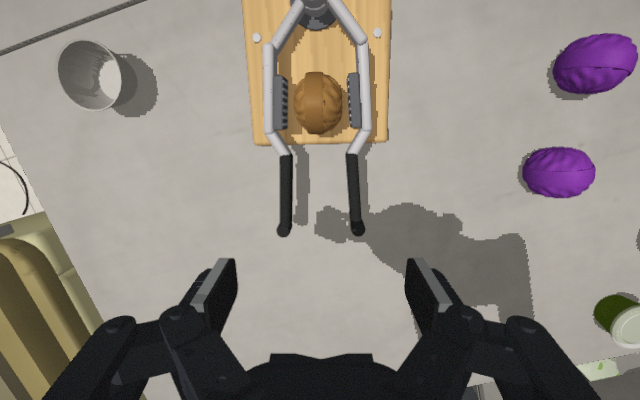

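{"method": "step_arm", "body": {
  "series": [
    [[-1,-3,15,-2,-0.025],[-1,-3,25,-1,0],[-1,0,25,0,0],[-1,0,10,0,0],[-1,0,0,0,0]]
  ]
}}

```text
time: 18.2
eef_pos: [488.1, 134.7, 41.3]
tcp_rot: [[-0.997, 0.067, 0.044], [-0.041, 0.037, -0.998], [-0.068, -0.997, -0.034]]
wrist_force: [0.1, 0.2, 1.2]
opening: 85.3
```

Run:
```python
from h import *
axes();o=arm.get_obs();print(np.array(o["eef_pos"])+np.array(o["tcp_rot"])@[0,-45,0]);t=np.array(o["tcp_rot"])@[0,45,0];plan((481+t[0],132.7+t[1],-22))
p=get_image("wrist");save(p,"w23.png")
```

```text
t 18.2 pos [488.1 134.7  41.3] toolz yaw -1.5271 op 85.3 F [0.1 0.2 1.2]
[[-0.9968  0.0668  0.0437]
 [-0.0413  0.0371 -0.9985]
 [-0.0683 -0.9971 -0.0342]]
[485.12936317 133.02234936  86.12742253]
tool delta [ 8.5 62.8  2.3] dist 63.4
```

View pics/w23.png

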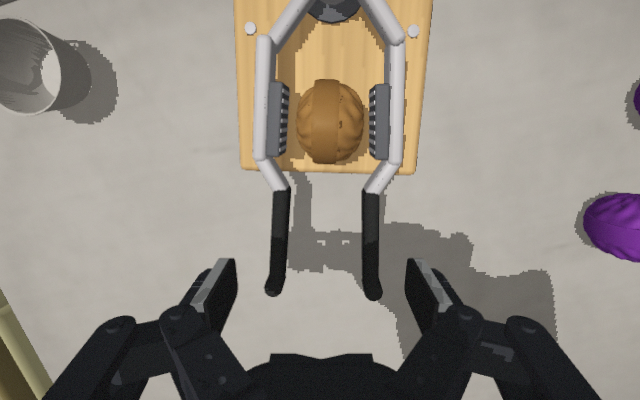

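{"method": "step_arm", "body": {
  "series": [
    [[-1,4,12,1,0.02],[-1,2,12,0,0],[-1,0,6,0,0],[-1,0,0,0,0]]
  ]
}}

```text
time: 18.58
eef_pos: [487.2, 135.0, 13.8]
tcp_rot: [[-0.997, 0.073, 0.029], [-0.026, 0.038, -0.999], [-0.074, -0.997, -0.036]]
wrist_force: [0.7, -0.8, -1.1]
opening: 85.6
```

Run:
```python
from h import *
axes();o=arm.get_obs();print(np.array(o["eef_pos"])+np.array(o["tcp_rot"])@[0,-45,0]);t=np.array(o["tcp_rot"])@[0,45,0];plan((481+t[0],132.7+t[1],-22))
p=get_image("wrist");save(p,"w24.png")
```

```text
t 18.5833 pos [487.2 135.   13.8] toolz yaw -1.542 op 85.6 F [ 0.7 -0.8 -1.1]
[[-0.9969  0.0727  0.0288]
 [-0.0261  0.0381 -0.9989]
 [-0.0737 -0.9966 -0.0361]]
[483.89278763 133.3315129   58.69617479]
tool delta [ 5.5 35.5  1.8] dist 36.0
```

View pics/w24.png

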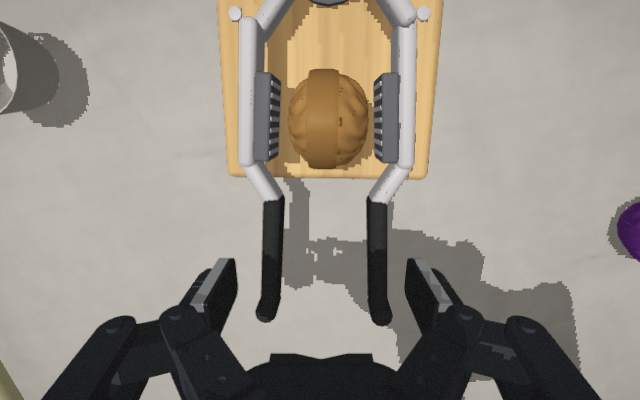

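{"method": "step_arm", "body": {
  "series": [
    [[-1,3,12,1,0],[-1,2,14,1,0],[-1,0,6,0,0],[-1,0,0,0,0]]
  ]
}}

```text
time: 18.97
eef_pos: [490.0, 135.0, -14.3]
tcp_rot: [[-0.996, 0.083, 0.031], [-0.028, 0.04, -0.999], [-0.084, -0.996, -0.037]]
wrist_force: [0.6, 0.2, 0.4]
opening: 85.3
```

Run:
```python
from h import *
axes();o=arm.get_obs();print(np.array(o["eef_pos"])+np.array(o["tcp_rot"])@[0,-45,0]);t=np.array(o["tcp_rot"])@[0,45,0];plan((481+t[0],132.7+t[1],-22))
p=get_image("wrist");save(p,"w25.png")
```

```text
t 18.9667 pos [490.  135.  -14.3] toolz yaw -1.5395 op 85.3 F [0.6 0.2 0.4]
[[-0.9961  0.0831  0.0313]
 [-0.0281  0.0399 -0.9988]
 [-0.0842 -0.9957 -0.0374]]
[486.22317221 133.20120653  30.4849657 ]
tool delta [5.9 7.2 0.6] dist 9.3
```

View pics/w25.png

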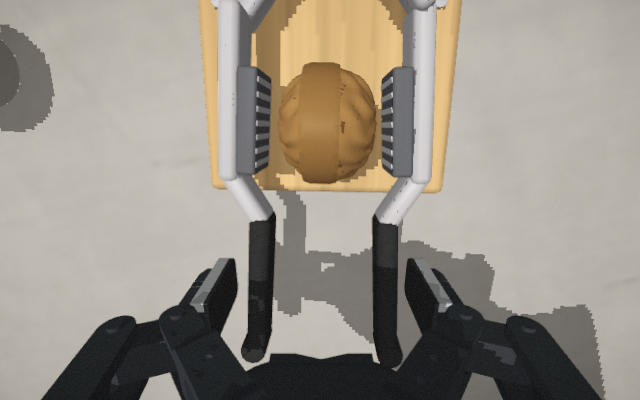

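{"method": "step_arm", "body": {
  "series": [
    [[-1,4,6,1,0],[-1,1,2,0,0],[-0.64,0,0,0,0],[-0.64,0,0,0,0],[-0.55,0,0,0,0],[-0.45,0,0,0,0],[-0.45,0,0,0,0],[-0.45,0,0,0,0]]
  ]
}}

```text
time: 19.68
eef_pos: [487.4, 134.6, -20.1]
tcp_rot: [[-0.996, 0.088, 0.032], [-0.029, 0.041, -0.999], [-0.089, -0.995, -0.038]]
wrist_force: [0.0, -0.6, -1.7]
opening: 61.6
```

Run:
```python
from h import *
axes();o=arm.get_obs();print(np.array(o["eef_pos"])+np.array(o["tcp_rot"])@[0,-45,0])
p=get_image("wrist");save(p,"w26.png")
```

```text
t 19.6833 pos [487.4 134.6 -20.1] toolz yaw -1.5386 op 61.6 F [ 0.  -0.6 -1.7]
[[-0.9956  0.0877  0.0321]
 [-0.0286  0.0408 -0.9988]
 [-0.0889 -0.9953 -0.0381]]
[483.40341161 132.75131571  24.67988522]
```

View pics/w26.png

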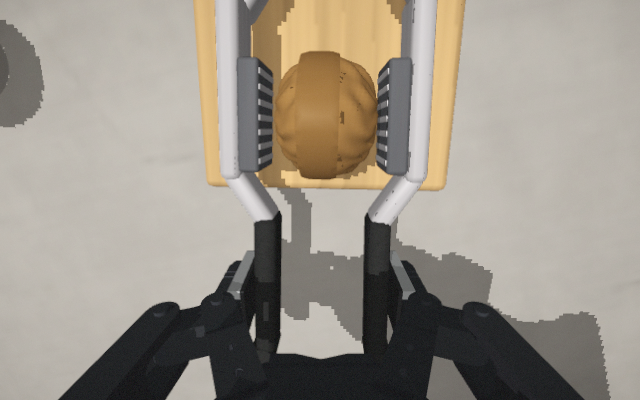

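{"method": "step_arm", "body": {
  "series": [
    [[-0.42,0,0,0,0],[-0.42,0,0,0,0],[-0.39,0,0,0,0],[-0.39,0,0,0,0],[-0.39,0,0,0,0]]
  ]
}}

```text
time: 20.15
eef_pos: [487.3, 134.6, -20.0]
tcp_rot: [[-0.996, 0.088, 0.032], [-0.029, 0.041, -0.999], [-0.089, -0.995, -0.038]]
wrist_force: [-0.2, 0.0, 0.3]
opening: 59.5
```

{"method": "step_arm", "body": {
  "series": [
    [[-0.36,0,0,0,0],[-0.36,0,0,0,0],[-0.36,0,0,0,0]]
  ]
}}

```text
time: 20.4
eef_pos: [487.3, 134.6, -19.9]
tcp_rot: [[-0.996, 0.088, 0.032], [-0.029, 0.041, -0.999], [-0.089, -0.995, -0.038]]
wrist_force: [-0.7, 0.0, 1.4]
opening: 58.3
```

{"method": "step_arm", "body": {
  "series": [
    [[-0.33,0,0,0,0],[-0.33,0,0,0,0],[-0.33,0,0,0,0]]
  ]
}}

```text
time: 20.65
eef_pos: [487.3, 134.6, -19.9]
tcp_rot: [[-0.996, 0.088, 0.032], [-0.029, 0.041, -0.999], [-0.089, -0.995, -0.038]]
wrist_force: [-0.9, -0.3, 0.8]
opening: 56.8
```

Run:
```python
from h import *
axes()
p=get_image("wrist");save(p,"w27.png",(180,20,460,230),2.8)
```

```text
t 20.65 pos [487.3 134.6 -19.9] toolz yaw -1.5387 op 56.8 F [-0.9 -0.3  0.8]
[[-0.9956  0.0877  0.0321]
 [-0.0286  0.0408 -0.9988]
 [-0.0889 -0.9953 -0.0381]]
```

View pics/w27.png

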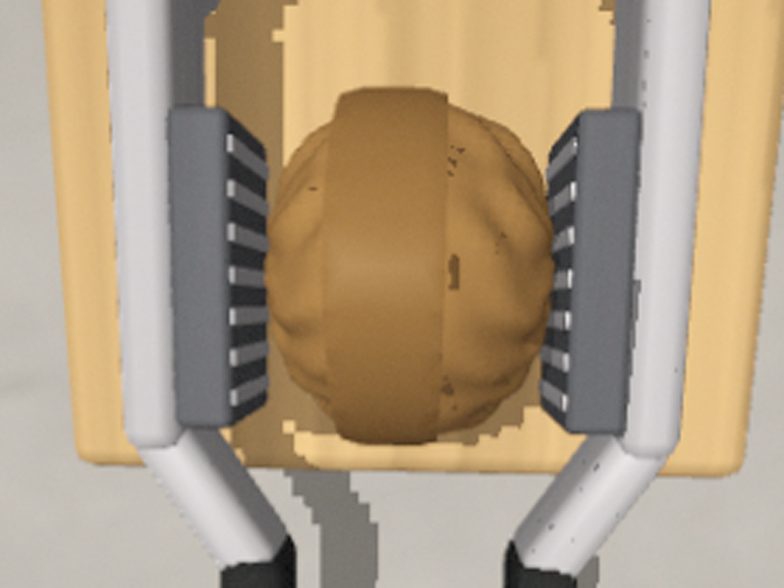

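{"method": "step_arm", "body": {
  "series": [
    [[-0.3,0,0,0,0],[-0.27,0,0,0,0],[-0.24,0,0,0,0],[-0.21,0,0,0,0],[-0.18,0,0,0,0],[-0.18,0,0,0,0],[-0.18,0,0,0,0]]
  ]
}}

```text
time: 21.28
eef_pos: [487.3, 134.6, -19.8]
tcp_rot: [[-0.996, 0.088, 0.032], [-0.028, 0.041, -0.999], [-0.089, -0.995, -0.038]]
wrist_force: [-0.0, 0.3, 1.6]
opening: 50.4
```

Run:
```python
from h import *
axes()
p=get_image("wrist");save(p,"w28.png",(180,20,460,230),2.8)
```

```text
t 21.2833 pos [487.3 134.6 -19.8] toolz yaw -1.5388 op 50.4 F [-0.   0.3  1.6]
[[-0.9956  0.0877  0.032 ]
 [-0.0285  0.0408 -0.9988]
 [-0.0889 -0.9953 -0.0381]]
```

View pics/w28.png

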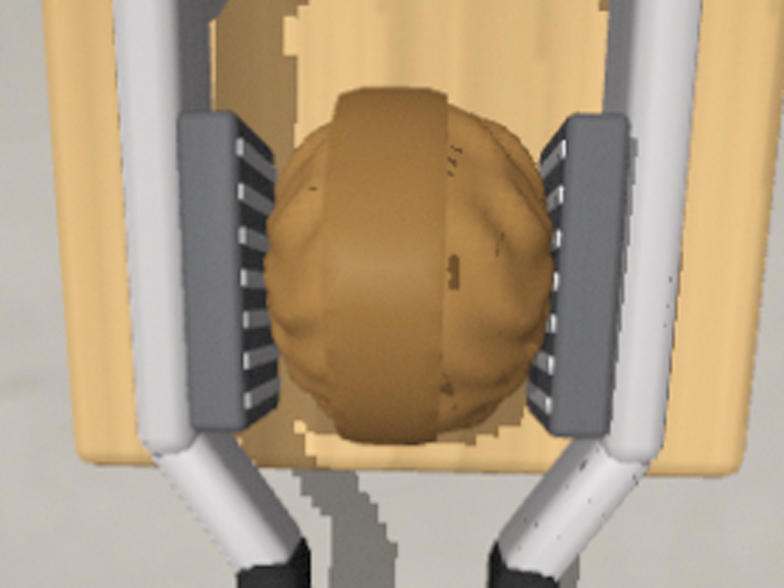

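{"method": "step_arm", "body": {
  "series": [
    [[-0.15,0,0,0,0],[-0.15,0,0,0,0],[-0.12,0,0,0,0],[-0.12,0,0,0,0]]
  ]
}}

```text
time: 21.67
eef_pos: [487.3, 134.3, -19.7]
tcp_rot: [[-0.996, 0.088, 0.032], [-0.029, 0.04, -0.999], [-0.089, -0.995, -0.038]]
wrist_force: [-0.8, -0.3, 2.0]
opening: 47.8
```

{"method": "step_arm", "body": {
  "series": [
    [[-0.09,0,0,0,0],[-0.09,0,0,0,0],[-0.09,0,0,0,0]]
  ]
}}

```text
time: 21.92
eef_pos: [487.3, 134.1, -19.6]
tcp_rot: [[-0.996, 0.088, 0.032], [-0.029, 0.04, -0.999], [-0.089, -0.995, -0.037]]
wrist_force: [-0.5, -0.8, 1.6]
opening: 46.8
```

{"method": "step_arm", "body": {
  "series": [
    [[-0.06,0,0,0,0],[-0.06,0,0,0,0],[-0.06,0,0,0,0]]
  ]
}}

```text
time: 22.17
eef_pos: [487.2, 133.9, -19.6]
tcp_rot: [[-0.996, 0.088, 0.032], [-0.029, 0.04, -0.999], [-0.089, -0.995, -0.037]]
wrist_force: [-0.7, -1.0, 1.8]
opening: 45.7
```

Run:
```python
from h import *
axes()
p=get_image("wrist");save(p,"w29.png",(180,20,460,230),2.8)
```

```text
t 22.1667 pos [487.2 133.9 -19.6] toolz yaw -1.5383 op 45.7 F [-0.7 -1.   1.8]
[[-0.9956  0.0877  0.0324]
 [-0.029   0.04   -0.9988]
 [-0.0889 -0.9953 -0.0373]]
```

View pics/w29.png

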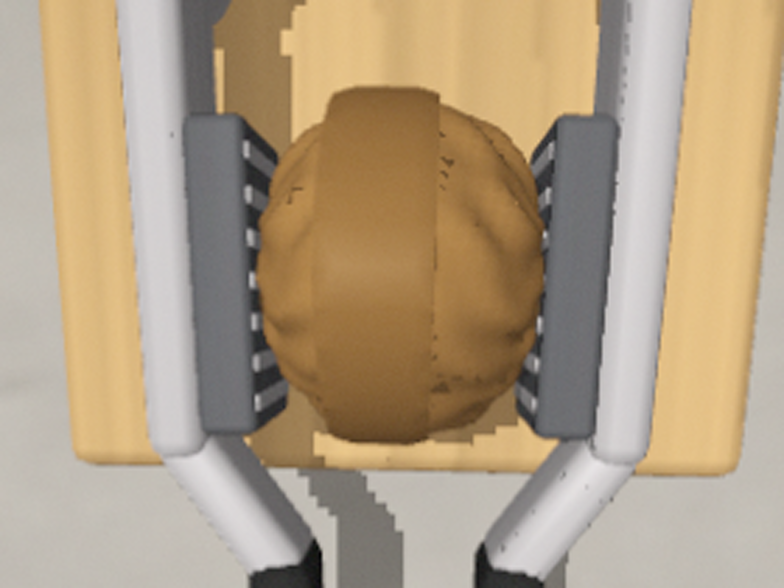

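{"method": "step_arm", "body": {
  "series": [
    [[-0.03,0,0,0,0],[-0.03,0,0,0,0],[-0.03,0,0,0,0]]
  ]
}}

```text
time: 22.47
eef_pos: [487.2, 133.8, -19.5]
tcp_rot: [[-0.996, 0.088, 0.033], [-0.029, 0.04, -0.999], [-0.089, -0.995, -0.037]]
wrist_force: [-1.0, -1.0, 2.0]
opening: 44.4
```

{"method": "step_arm", "body": {
  "series": [
    [[0.0,0,0,0,0],[0.0,0,0,0,0],[0.0,0,0,0,0]]
  ]
}}

```text
time: 22.72
eef_pos: [487.1, 133.6, -19.3]
tcp_rot: [[-0.996, 0.088, 0.033], [-0.03, 0.039, -0.999], [-0.089, -0.995, -0.037]]
wrist_force: [-0.4, -1.2, 2.5]
opening: 43.1
```

Run:
```python
from h import *
axes()
p=get_image("wrist");save(p,"w30.png",(180,20,460,230),2.8)
```

```text
t 22.7167 pos [487.1 133.6 -19.3] toolz yaw -1.5375 op 43.1 F [-0.4 -1.2  2.5]
[[-0.9956  0.0879  0.0333]
 [-0.0299  0.0394 -0.9988]
 [-0.0891 -0.9954 -0.0366]]
```

View pics/w30.png

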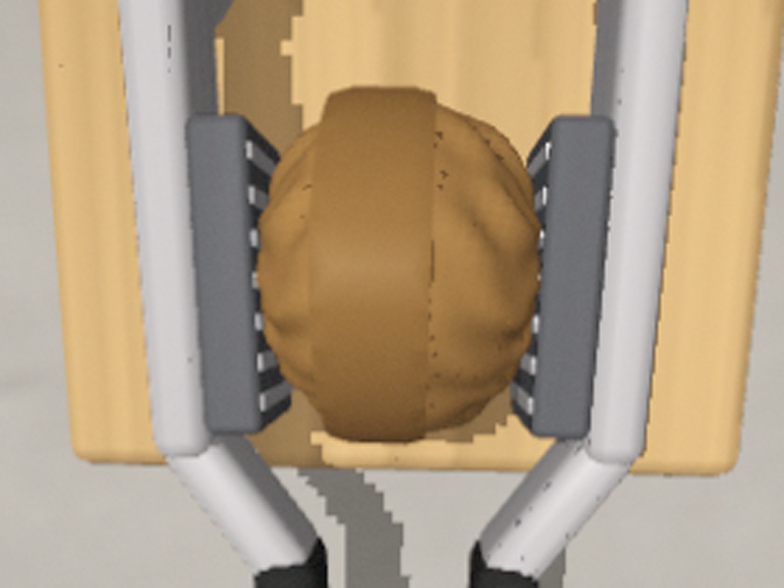

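{"method": "step_arm", "body": {
  "series": [
    [[0.03,0,0,0,0],[0.03,0,0,0,0],[0.03,0,0,0,0]]
  ]
}}

```text
time: 23.02
eef_pos: [487.0, 133.3, -19.1]
tcp_rot: [[-0.996, 0.088, 0.034], [-0.031, 0.039, -0.999], [-0.089, -0.995, -0.036]]
wrist_force: [-1.0, -1.0, 1.2]
opening: 41.2
```

{"method": "step_arm", "body": {
  "series": [
    [[0.05,0,0,0,0],[0.05,0,0,0,0],[0.05,0,0,0,0]]
  ]
}}

```text
time: 23.27
eef_pos: [487.0, 133.0, -19.0]
tcp_rot: [[-0.996, 0.088, 0.035], [-0.032, 0.038, -0.999], [-0.089, -0.995, -0.035]]
wrist_force: [-1.4, -1.7, 3.9]
opening: 40.7
```

Run:
```python
from h import *
axes()
p=get_image("wrist");save(p,"w31.png",(180,20,460,230),2.8)
```

```text
t 23.2667 pos [487. 133. -19.] toolz yaw -1.5356 op 40.7 F [-1.4 -1.7  3.9]
[[-0.9955  0.0878  0.0351]
 [-0.0319  0.0383 -0.9988]
 [-0.0891 -0.9954 -0.0354]]
```

View pics/w31.png

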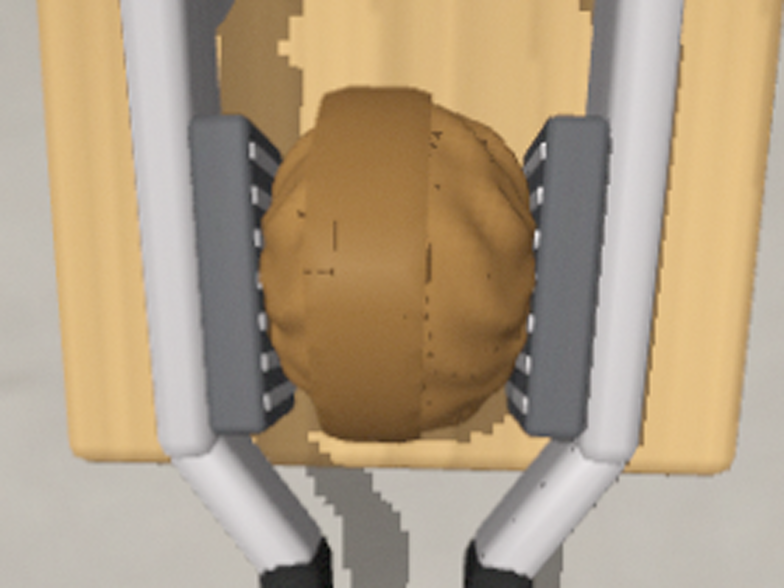

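{"method": "step_arm", "body": {
  "series": [
    [[0.07,0,0,0,0],[0.07,0,0,0,0],[0.07,0,0,0,0]]
  ]
}}

```text
time: 23.57
eef_pos: [486.9, 132.8, -18.9]
tcp_rot: [[-0.995, 0.088, 0.036], [-0.033, 0.038, -0.999], [-0.089, -0.995, -0.035]]
wrist_force: [-1.7, -1.9, 3.6]
opening: 40.1
```

{"method": "step_arm", "body": {
  "series": [
    [[0.09,0,0,0,0],[0.09,0,0,0,0],[0.09,0,0,0,0]]
  ]
}}

```text
time: 23.82
eef_pos: [486.8, 132.6, -18.8]
tcp_rot: [[-0.995, 0.088, 0.036], [-0.033, 0.038, -0.999], [-0.089, -0.995, -0.035]]
wrist_force: [-0.7, -1.8, 2.9]
opening: 39.3
```

Run:
```python
from h import *
axes()
p=get_image("wrist");save(p,"w32.png",(180,20,460,230),2.8)
```

```text
t 23.8167 pos [486.8 132.6 -18.8] toolz yaw -1.5345 op 39.3 F [-0.7 -1.8  2.9]
[[-0.9955  0.0878  0.0363]
 [-0.0331  0.0377 -0.9987]
 [-0.089  -0.9954 -0.0346]]
```

View pics/w32.png

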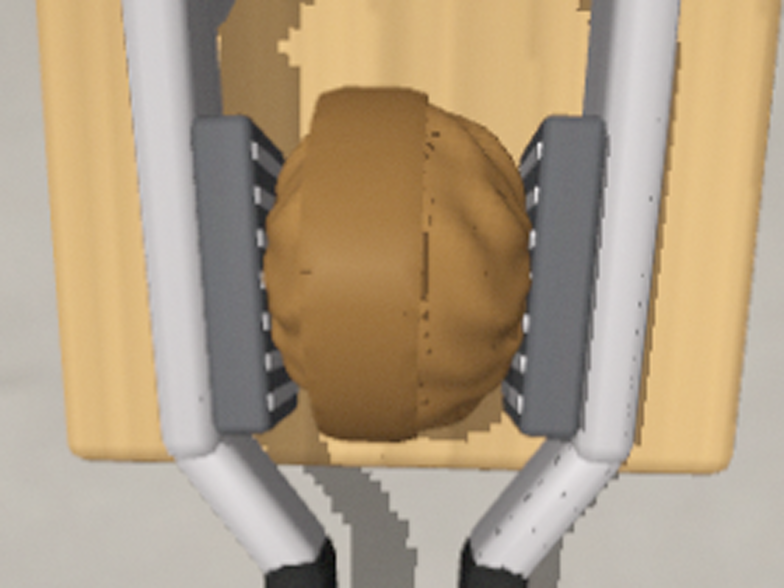

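{"method": "step_arm", "body": {
  "series": [
    [[0.11,0,0,0,0],[0.11,0,0,0,0],[0.11,0,0,0,0]]
  ]
}}

```text
time: 24.12
eef_pos: [486.8, 132.5, -18.7]
tcp_rot: [[-0.995, 0.088, 0.037], [-0.033, 0.037, -0.999], [-0.089, -0.995, -0.034]]
wrist_force: [-1.0, -3.1, 4.2]
opening: 38.6
```

Run:
```python
from h import *
axes()
p=get_image("wrist");save(p,"w33.png",(180,20,460,230),2.8)
```

```text
t 24.1167 pos [486.8 132.5 -18.7] toolz yaw -1.5341 op 38.6 F [-1.  -3.1  4.2]
[[-0.9955  0.0878  0.0367]
 [-0.0335  0.0375 -0.9987]
 [-0.0891 -0.9954 -0.0343]]
```

View pics/w33.png

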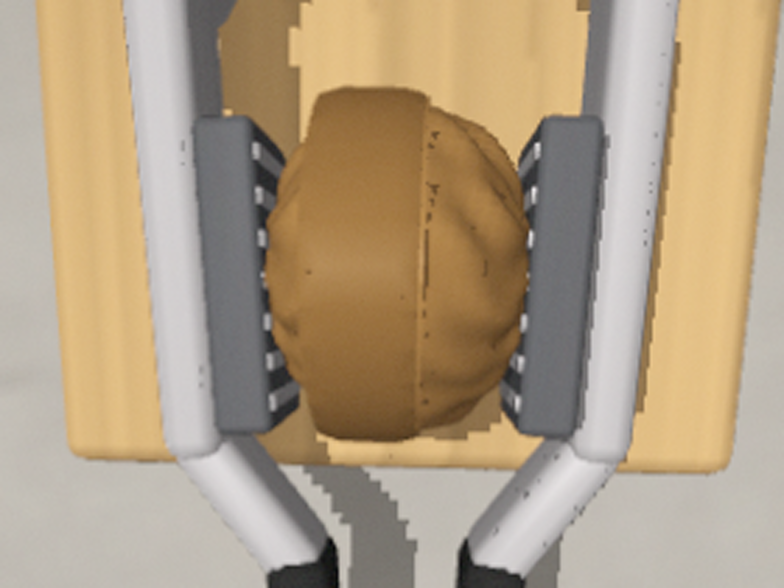

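{"method": "step_arm", "body": {
  "series": [
    [[0.13,0,0,0,0],[0.13,0,0,0,0],[0.13,0,0,0,0]]
  ]
}}

```text
time: 24.42
eef_pos: [486.7, 132.8, -18.8]
tcp_rot: [[-0.996, 0.087, 0.035], [-0.032, 0.038, -0.999], [-0.089, -0.995, -0.035]]
wrist_force: [-0.5, -1.9, 3.0]
opening: 37.4
```

Run:
```python
from h import *
axes()
p=get_image("wrist");save(p,"w34.png",(180,20,460,230),2.8)
```

```text
t 24.4167 pos [486.7 132.8 -18.8] toolz yaw -1.5356 op 37.4 F [-0.5 -1.9  3. ]
[[-0.9955  0.0875  0.0351]
 [-0.0319  0.0381 -0.9988]
 [-0.0887 -0.9954 -0.0352]]
```

View pics/w34.png

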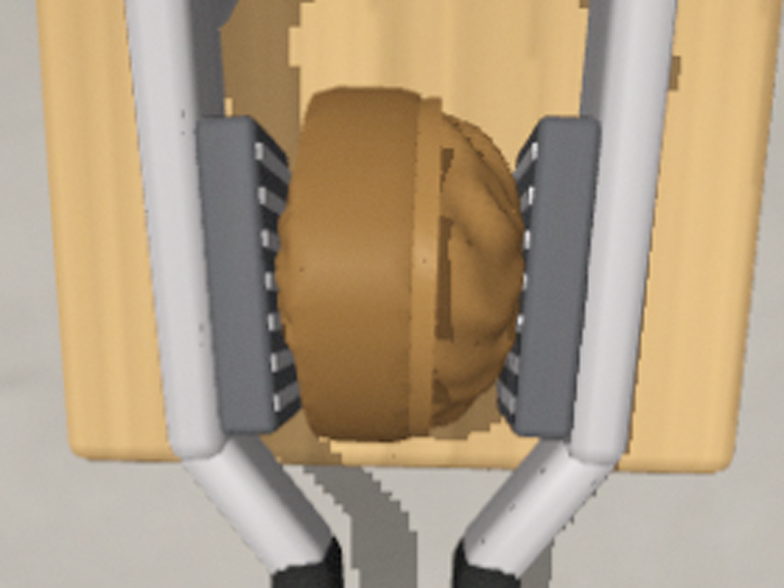

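The left half ran in suddenly in the last step: its width in the crop fell from 34 to 15 px, a step showed at the rim, and the opening and wrist force both dropped. The shell has cracked, so I hold briefly and then release.

{"method": "step_arm", "body": {
  "series": [
    [[0.13,0,0,0,0],[0.0,0,0,0,0],[-0.2,0,0,0,0],[-0.4,0,0,0,0],[-0.7,0,0,0,0],[-1,0,0,0,0],[-1,0,0,0,0],[-1,0,0,0,0],[-1,0,0,0,0]]
  ]
}}

```text
time: 25.22
eef_pos: [488.1, 134.0, -19.6]
tcp_rot: [[-0.995, 0.089, 0.034], [-0.031, 0.04, -0.999], [-0.09, -0.995, -0.037]]
wrist_force: [0.1, 0.9, 0.6]
opening: 85.4
```

Run:
```python
from h import *
axes()
p=get_image("wrist");save(p,"w35.png")
```

```text
t 25.2167 pos [488.1 134.  -19.6] toolz yaw -1.5367 op 85.4 F [0.1 0.9 0.6]
[[-0.9955  0.0888  0.034 ]
 [-0.0306  0.0396 -0.9987]
 [-0.09   -0.9953 -0.0367]]
```

View pics/w35.png

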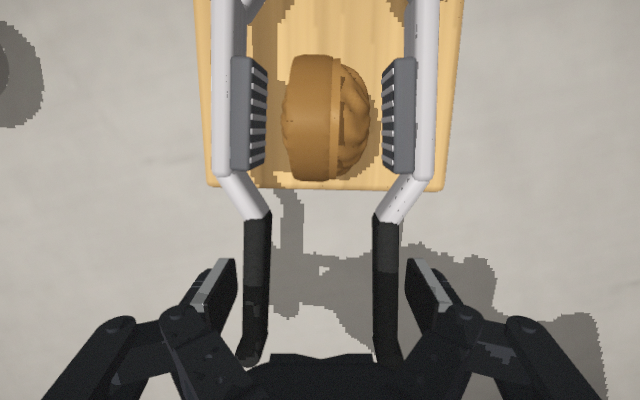

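{"method": "step_arm", "body": {
  "series": [
    [[-1,0,-10,0,0],[-1,0,-15,0,0],[-1,0,-20,0,0],[-1,0,-25,0,0],[-1,0,-25,0,0],[-1,0,0,0,0]]
  ]
}}

```text
time: 25.77
eef_pos: [477.1, 129.7, 76.6]
tcp_rot: [[-0.996, 0.082, 0.034], [-0.031, 0.039, -0.999], [-0.083, -0.996, -0.036]]
wrist_force: [1.0, 0.3, -0.1]
opening: 85.3
```

Run:
```python
from h import *
axes()
p=get_image("wrist");save(p,"w36.png")
for n,z in [("walnut",14),("steel_cup_4",0)]: print(n,[(round(d["confidence"],2), atz(p,d["point"],z).round(1)) for d in pinpoint(p,n)])
p=get_image("scene");save(p,"sc36.png",(240,120,440,320),3)
for n in ["timer","steel_cup_4","sauce_pot_4"]: print(n,[(round(d["confidence"],2), atz(p,d["point"],0).round(1)) for d in pinpoint(p,n)])
```

```text
t 25.7667 pos [477.1 129.7  76.6] toolz yaw -1.5371 op 85.3 F [ 1.   0.3 -0.1]
[[-0.9961  0.0819  0.0337]
 [-0.0306  0.0385 -0.9988]
 [-0.0831 -0.9959 -0.0359]]
walnut [(0.92, array([498.4, -75.4,  14. ])), (0.78, array([587. , -87.2,  14. ])), (0.72, array([556.9, 138.7,  14. ]))]
steel_cup_4 [(0.77, array([581.6, 334.5,   0. ]))]
timer [(0.9, array([ 642.4, -200.2,    0. ]))]
steel_cup_4 []
sauce_pot_4 [(0.63, array([ 332.4, -201.9,    0. ]))]
```

View pics/w36.png

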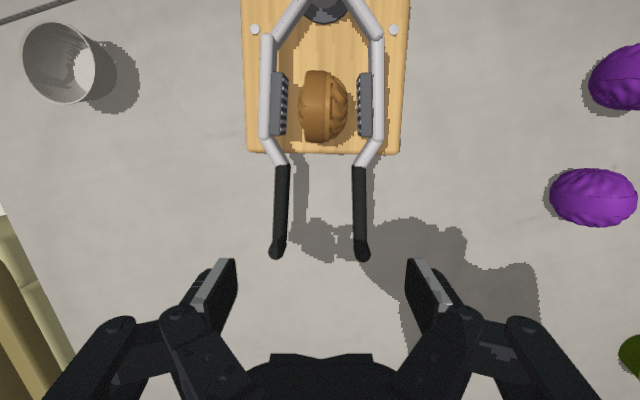

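View pics/sc36.png

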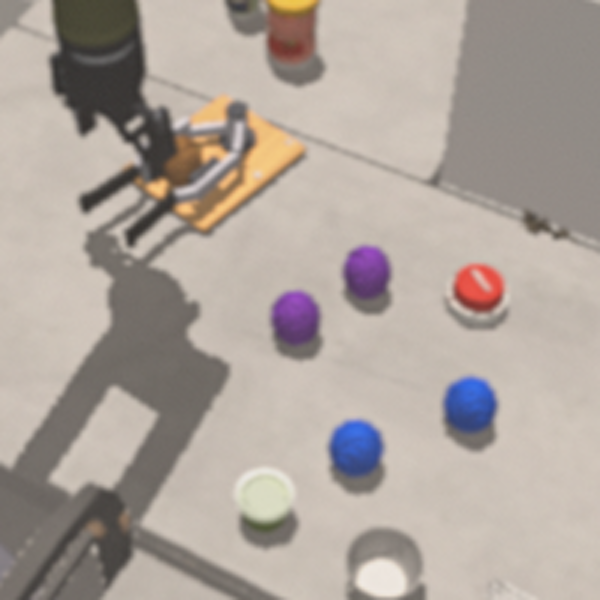

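```bash
python3 -c "
from bench import sign_off;print(sign_off())"
```

```text
the job is handed in; nothing more can be done
None
```

The walnut is cracked and standing upright between the jaws, with both handles sprung open. I handed the job in at about 26 s. `sign_off()` gives no verdict, so what follows rests on my own checks.

- **Placing:** I gripped the brown nut by its seam rim and set it on the seat. I measured it about 2 mm from the seat centre (555.5, 134.9 against 556.7, 133), with the seam in line with the handles to about 0.02 rad.
- **Cracking:** I closed the two handles in small steps. The lag between commanded and actual opening was only about 0.1–0.7 mm and noisy. The clear sign came at 37.4 mm opening, where the +y half suddenly ran in and the wrist force dropped. I stopped there and opened the gripper.
- **Last checks:** The shell looks pressed in by about 5 mm, estimated from the picture only. The nut is about 6 mm from the seat, and the gripper is clear of everything.
- **Bystanders:** In the scene picture the timer and sauce pot are where they started. The network put the timer 18 mm from its first reading, but its pixels are unchanged. It missed the cup in the last scene picture. The wrist camera put the cup at (582, 335), against first readings of (603, 343) and (590, 342). I never went near it.

**What went wrong:** The first grasp missed. The real fingertips ended about 37 mm short of the reported TCP, so they closed on top of the nut with about 5 N. The nut did not move, and I allowed for the offset from then on. The tool also drifted to a tilt of up to about 0.09 rad during the moves, which did no visible harm.

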